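Dock a vial rack, fill the wide gap beside it and hold the rack home

TASK

Slide the loaded vial rack along the guide rib into the dock, rear end under the hood and vials still upright in it, then slide the filler bar fully into the gap beside the rack on the side where it is wide enough. Last, push the rack home against the spring plunger until it sits flush on the stop pads, and finish while still gripping it and pressing it there: do not let go. Leave the bottles and the measuring cylinder where they stand.

Things in the scene. Friction and masses are not known exactly. Their poses are not given: they have to be found in the camera images.
- dock: Fixed rack dock, open at the front. Origin: on the worktop under the middle of the bay; x points into the dock, y left, z up. Slick bed from x = -95 to 115 mm, 116 mm wide; its top, the bay floor, at z = 8 mm. Bay 80 mm wide (y = -40 to 40) between side rails, tops at z = 28 mm, straight from x = -68 mm on and flared before that to 92 mm at x = -90 mm. Back wall at x = 70 mm, in a grey housing.
- hood_edge (a point): Middle of the hood's front top edge, at the dock's x = 28 mm, z = 66 mm. From here back to the wall the hood roofs the bay, ceiling at z = 54 mm; before it the bay is open above.
- stop_face (a point): Point midway between the faces of the two rubber stop pads on the back wall, at the dock's x = 66 mm, z = 24 mm; the pads are at y = -18 and 18 mm.
- guide_rib: Fixed steel rib on the bay floor along the dock's x, 12 mm wide, 5 mm high, from x = -59 to 65 mm. Origin: on the bay floor at the dock's x = 0 and y = +6 or -6 mm (left or right of the middle). The rack's groove rides over it, so the rack stands 0 to 6 mm from the side rail on the rib's side, 12 to 18 mm from the other; the bar fits if the rack is close to the rail on the rib's side.
- plunger (a joint): Spring plunger in the dock's back wall: travel in m, 0 at rest (face at the dock's x = 56 mm), 0.010 when the rack is flush on the stop pads. Takes 2 N at first, 5 N at 10 mm; springs back.
- plunger_face (a point): Centre of the front face of the plunger's steel head (16 mm wide, 14 mm high), on the dock's middle line at z = 30 mm.
- rack: Loose white vial rack 122x62x30 mm, square wells, 0.25 to 0.4 kg. Origin: middle of its underside; +x end goes first into the dock. Groove 18 mm wide, 7 mm high underneath along x. Grip: upright bar on the middle line, 10 mm thick (y), x = -36 to 16 mm, z = 68 to 90 mm. Vial tops at z = 37 mm. Origin at the dock's x = -5 mm when it touches the resting plunger, 5 mm when flush.
- filler_bar: Loose metal bar 110 mm long (x), 15 mm wide, 25 mm high, 0.11 to 0.19 kg; round nose (radius 7.5 mm) at its +x end, which goes first into the dock. Origin: middle of its underside. Upright grey grip on it, 10 mm thick (y), x = -45 to -15 mm, top at z = 90 mm. Fully in, nose on the dock's back wall, its origin is at the dock's x = 15 mm.
- vial_1: Sample vial standing in a well of the rack, 16 mm in diameter, 34 mm high; origin under its middle.
- vial_2: Sample vial standing in a well of the rack, 16 mm in diameter, 34 mm high; origin under its middle.
- vial_3: Sample vial standing in a well of the rack, 16 mm in diameter, 34 mm high; origin under its middle.
- vial_4: Sample vial standing in a well of the rack, 16 mm in diameter, 34 mm high; origin under its middle.
- vial_5: Sample vial standing in a well of the rack, 16 mm in diameter, 34 mm high; origin under its middle.
- jar_amber: Bystander: small amber bottle with a blue cap, 55 mm in diameter, 123 mm high; leave it alone.
- jar_clear: Bystander: small clear bottle with a blue cap, 55 mm in diameter, 123 mm high; leave it alone.
- measuring_cylinder: Bystander: measuring cylinder on a blue foot, 46 mm wide, 138 mm high; leave it alone.
Not all that is in view belongs to the job. What is shaped like the rack but yellow is not meant.

How it is judged (in metres and radians):
On the way, in this order (a step that is already met when the one before it is completed fails the run):
1. the rack stands in the bay on its floor, astride the rib, rear end under the hood (x of rack in the frame of dock above -0.028 m and angle between the x axis of rack and the x axis of dock, either way round below 0.08 rad and angle between rack's own z axis and vertical below 0.06 rad and z of rack in the frame of dock between 0.005 and 0.0105 m and horizontal distance between rack and dock below 0.035 m), for 0.2 s.
2. the filler bar is fully in the gap beside the rack, on the bay floor, and let go (all of step 1 and x of filler_bar in the frame of dock between 0.009 and 0.018 m and z of filler_bar in the frame of dock between 0.005 and 0.0105 m and y of filler_bar in the frame of dock between -0.036 and 0.036 m and angle between filler_bar's own z axis and vertical below 0.08 rad and angle between the x axis of filler_bar and the x axis of dock, either way round below 0.08 rad and contact force between filler_bar and the fingers below 0.2 N), for 0.2 s.
At the end, for the whole second after the job is handed in: Rack on the bay floor astride the rib, within 2 mm of flush on the stop pads (plunger in by more than 8 mm), fingers still on it with over 2 N. Filler bar on the bay floor in the gap, within 6 mm of fully in, upright, let go. Five vials upright in their wells. All at rest (all of step 1 and x of filler_bar in the frame of dock between 0.009 and 0.018 m and z of filler_bar in the frame of dock between 0.005 and 0.0105 m and y of filler_bar in the frame of dock between -0.036 and 0.036 m and angle between filler_bar's own z axis and vertical below 0.08 rad and angle between the x axis of filler_bar and the x axis of dock, either way round below 0.08 rad and angle between each of vial_1, vial_2, vial_3, vial_4, vial_5's own z axis and vertical below 0.25 rad and horizontal distance between each of vial_1, vial_2, vial_3, vial_4, vial_5 and rack below 0.062 m and z of vial_1 in the frame of rack between 0 and 0.008 m and z of vial_2 in the frame of rack between 0 and 0.008 m and z of vial_3 in the frame of rack between 0 and 0.008 m and z of vial_4 in the frame of rack between 0 and 0.008 m and z of vial_5 in the frame of rack between 0 and 0.008 m and value of joint plunger above 0.008 m and velocity of joint plunger below 0.01 m/s and x of rack in the frame of dock above 0.003 m and contact force between the fingers and rack above 2 N and contact force between the fingers and filler_bar below 0.3 N and linear speed of each of rack, filler_bar below 0.01 m/s); the arm keeps its last pose, push and grip.
It fails at once if a bystander is shifted by more than 30 mm or toppled (distance of any of jar_amber, jar_clear, measuring_cylinder from where it was at the start of the episode above 0.03 m or angle between any of jar_amber, jar_clear, measuring_cylinder's own z axis and vertical above 0.4 rad).
It fails at once if a vial tips over or falls out of the rack (angle between any of vial_1, vial_2, vial_3, vial_4, vial_5's own z axis and vertical above 0.6 rad or horizontal distance between any of vial_1, vial_2, vial_3, vial_4, vial_5 and rack above 0.075 m).
It also fails if it takes over 72 s, if anything falls off the work surface, if the arm or the gripper's body presses on something with over 40 N, if the wrist force passes 120 N, or if a joint passes its speed limit or range.

ROBOT

A 6-joint arm with a two-finger parallel gripper is mounted at the origin on a cart in front of the work surface, level with it; the furniture and walls round the work are solid. World frame = base frame: x ahead of the robot, y to its left, z up, the work surface at z = 0. Lengths are in mm, angles in rad, forces in N, time in s.
With the tool pointing down it reaches from about 400 to 825 mm from the base axis. Payload 7 kg.
Tool frame: the origin (TCP) lies at the very end of the fingers, on their centre line; the grasp point (between the pads) lies 19 mm behind it (manip.grasp_offset is the distance from the TCP to the grasp point, in mm); z points along the fingers, y is the direction in which the jaws open and shut (so a half turn about z gives the same grasp; the last joint's range is limited). The gripper opens to 85 mm and grips with 20 to 120 N. Pads are 22 mm wide; open, the fingers measure 114 mm over their backs; the gripper's body (76 mm by 85 mm) begins 54 mm behind the grasp point. The pads swing forward as they close: fully open they stand 13 mm farther back than shut.
Start: joints at [1.501, 0.359, 0.012, 0, -1.224, -0.288], TCP at [236.402, 632.226, 204.402] pointing down, gripper open.
Joint ranges: [-3.07, 3.07], [-1.43, 2.12], [-1.02, 1.25], [-3.03, 1.67], [-3.05, -0], [-3.03, 3.03]. Speed limits (rad/s): [2.39, 2.39, 3.01, 3.14, 3.14, 3.14].

INTERFACE

Orientations are given as a rotation vector (axis times angle).
In Python, from cell import manip gives the robot as it stands. The module is installed in compiled form; this text tells all that it offers.
- The arm moves only by the tool apply_moves, never from a script. Its argument "steps" is text: rows parted by semicolons, each of 7 numbers parted by spaces: the shift along the tool's x, y, z in cm, then the turn, a rotation vector about the tool's x, y, z in degrees, then the closure in counts, from 0 (fully open) to 255 (shut). A call has 1 to 8 rows; each row shifts and turns the commanded pose from where the row before left it, along the tool's axes as they then stand; what a row does not reach is not made up. A row lasts 1/12 s, in which the tool goes at most 41.7 mm and 7.16 degrees, less where a joint would pass 70% of its speed; a pose out of reach is approached as far as the arm can. A call with a gripper value outside its range is refused whole. The fingers move at their own pace and stop on an object; "force" is the grip in N (left out, the last holds). Time passes only in rows, so rows that do not move let the fingers close. It gives the time, the measured TCP pose, the force and the opening at its end, in the units of the state.
- manip.read_state(): the state, without advancing time (a new reading comes with each control period).
- manip.get_image(name): name is "scene" or "top"; returns a dict with "frame" (384x512x3 uint8, red, green, blue), "fx", "fy", "cx", "cy" (pixels), "world_to_cam" (4x4, takes a point from world to camera coordinates). Camera axes: x right, y up, looking along -z (the intrinsics and any distortion apply to the point x, -y, -z); pixel columns grow to the right and rows downward; lengths in mm; the calibration is good to about 2 mm. A picture is of the moment at which its call begins. There is no depth.
- manip.job_done(): hands the job in, once; it reports no verdict.
Trained networks look in the newest picture that a camera, given by its name, has taken for a name from the list of things; names that differ only in an ending like _2 or _b are one class to them, and where a whole thing is asked for, a point or a joint stands for the part that bears it (a point fixed in the world has none). Each returns a list of dicts, best first, with "conf" (0 to 1); they miss things now and then, are a little off and sometimes report something else, mostly with a low value. They report only what shows in the picture. A call takes as long as a camera call. They do not tell look-alikes from the thing itself.
- manip.spot_in(camera, name): "box" ([left, top, width, height] in pixels, round what is visible of it).
- manip.trace(camera, name): "pixels" (384x512 bool, what is visible of it) and "box" ([left, top, width, height] in pixels, round what is visible of it).
- manip.tip_of(camera, name): "xy" ([column, row] in pixels: a listed point, or the origin of a listed thing).
The state is a dict: "t": time; "joint_positions": joint angles; "joint_vel": joint speeds; "tau": joint torques, N m; "tool_pos": TCP position; "tool_rot": TCP orientation; "contact_force": force on the tool from outside, world axes, zero at the start; "moment": the same for the moment, N m; "opening": finger opening in mm.
Only numpy, scipy, OpenCV 4.12 (cv2) and the standard library are available. Lean on these libraries where they do the work, as an engineer would, in place of code of your own. Each camera call takes 0.05 s, during which the arm holds its last target.

## Working session

There is one attempt and no reset: what is moved stays moved. The work goes in short steps, Python scripts to look and compute and a tool call to move; the robot and the scene stay as the last step left them, time stands still between calls to the robot, and variables do not carry over. Pictures are saved under pics/ and viewed, and the job is handed in when it is done.

Besides the shell and the picture viewer there is one more tool, called by a JSON object that holds its "fn" and its "kwargs", one argument or row to a line. apply_moves: Moves the arm, as the interface text tells. Its arguments: {"type":"object","properties":{"steps":{"type":"string"},"force":{"type":"number"}},"required":["steps"]}

```bash
mkdir -p pics
python3 - <<'E'
from cell import manip
import cv2
s=manip.read_state(); print({k:s[k] for k in ('t','tool_pos','tool_rot','opening','contact_force')}, manip.grasp_offset)
for c in ("scene","top"):
    im=manip.get_image(c); cv2.imwrite(f"pics/{c}0.png",im["frame"][:,:,::-1])
    print(c,im["fx"],im["cx"],im["cy"],im["world_to_cam"].round(3).tolist(), [k for k in im])
    for n in ("rack","dock","hood_edge","stop_face","guide_rib","plunger_face","filler_bar","vial_1"):
        print(n,[(d["conf"],d["xy"]) for d in manip.tip_of(c,n)][:6])
E
```

```text
{'t': 0.0, 'tool_pos': array([236.24794964, 631.74225063, 203.48311167]), 'tool_rot': array([ 3.08977916e+00, -5.58942429e-01, -2.00530379e-04]), 'opening': 85.36691264629506, 'contact_force': array([-0.35454161,  0.00930493,  1.02917023])} 18.700000000000003
scene 483.92007177972266 256.7946498928949 191.23104812812156 [[0.752, -0.659, -0.005, -480.967], [0.497, 0.562, 0.661, -244.492], [-0.433, -0.5, 0.75, -1851.833], [0.0, 0.0, 0.0, 1.0]] ['frame', 'fx', 'fy', 'cx', 'cy', 'world_to_cam']
rack [(0.63, [325.6, 323.9])]
dock [(0.64, [241.1, 175.5])]
hood_edge [(0.98, [246.6, 158.7])]
stop_face [(0.59, [251.3, 163.5])]
guide_rib [(0.56, [243.6, 171.1])]
plunger_face []
filler_bar [(0.66, [179.0, 163.6])]
vial_1 []
top 394.1004205914607 260.1798527253685 190.81613037867132 [[-0.189, -0.982, -0.007, -4.214], [0.938, -0.183, 0.294, -538.67], [-0.29, 0.049, 0.956, -1443.383], [0.0, 0.0, 0.0, 1.0]] ['frame', 'fx', 'fy', 'cx', 'cy', 'world_to_cam']
rack [(0.91, [306.6, 196.0]), (0.58, [409.3, 206.4])]
dock [(0.92, [219.5, 191.0])]
hood_edge [(0.73, [217.4, 175.0])]
stop_face []
guide_rib [(0.4, [222.3, 187.9])]
plunger_face []
filler_bar [(0.52, [167.2, 237.6])]
vial_1 []
```

Run:
```python
import cv2
for c in ("scene","top"):
    a=cv2.imread(f"pics/{c}0.png"); cv2.imwrite(f"pics/{c}0b.png",cv2.resize(a,(768,576),interpolation=cv2.INTER_CUBIC))
```

```text
(no output)
```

View pics/scene0b.png

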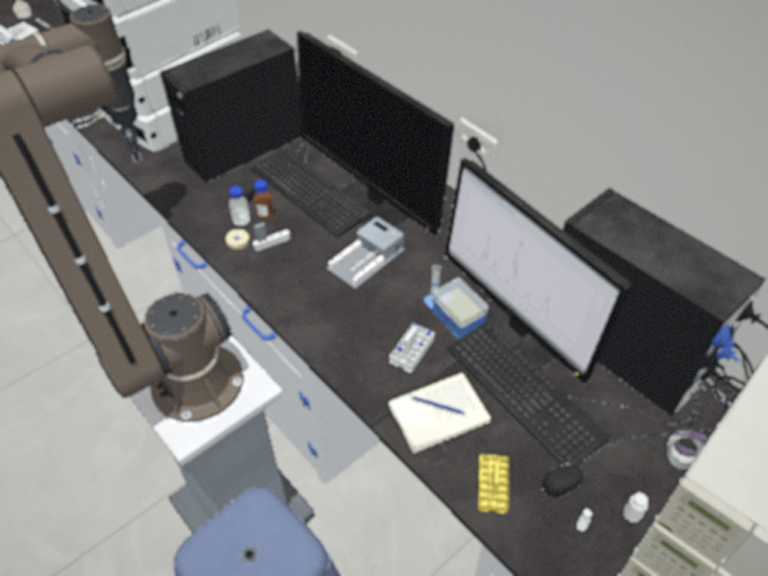

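View pics/top0b.png

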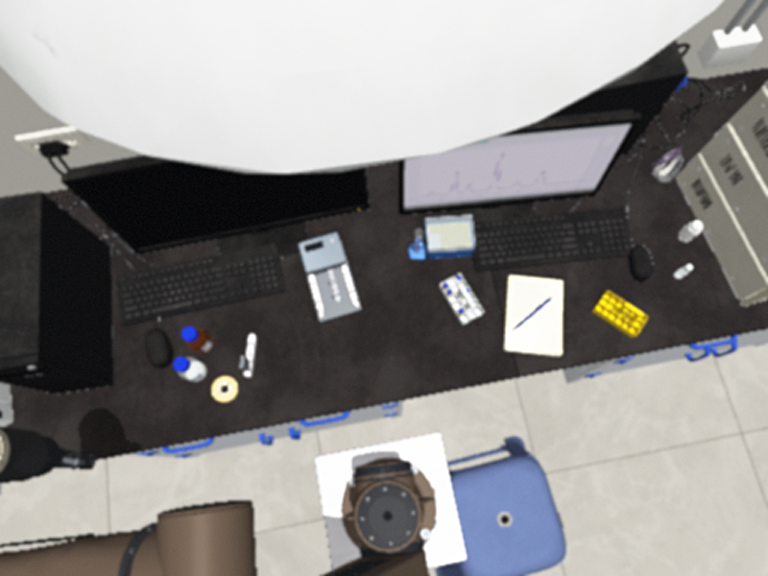

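The scene view shows the dock at about (365,250) of the enlarged picture, the rack at (411,347) and the bar at (270,240). The yellow look-alike is at (493,483). In the top view the rack is at (461,298), the dock at (328,275) and the bar at (249,355).

```bash
cat > h.py <<'E'
import numpy as np, cv2
from cell import manip
def P(im,X):
    X=np.atleast_2d(X).astype(float); c=X@im["world_to_cam"][:3,:3].T+im["world_to_cam"][:3,3]
    return np.c_[im["cx"]+im["fx"]*c[:,0]/-c[:,2], im["cy"]+im["fy"]*(-c[:,1])/-c[:,2]]
def U(im,uv,z):
    uv=np.atleast_2d(uv).astype(float); R=im["world_to_cam"][:3,:3]; t=im["world_to_cam"][:3,3]
    d=np.c_[(uv[:,0]-im["cx"])/im["fx"],-(uv[:,1]-im["cy"])/im["fy"],-np.ones(len(uv))]@R
    o=-R.T@t; s=(z-o[2])/d[:,2]; return o+d*s[:,None]
def crop(im,box,k,name,draw=None):
    x,y,w,h=box; a=im["frame"][y:y+h,x:x+w,::-1]; a=cv2.resize(np.ascontiguousarray(a),(w*k,h*k),interpolation=cv2.INTER_CUBIC)
    for pl,col in (draw or []):
        p=((P(im,pl)-[x,y]+.5)*k); cv2.polylines(a,[np.round(p).astype(int)],False,col,1,cv2.LINE_AA)
    cv2.imwrite(name,a)
E
python3 - <<'E'
from h import *
for c in ("scene","top"):
    im=manip.get_image(c); np.save(f"{c}.npy",im,allow_pickle=True)
    for n,z in (("rack",0),("dock",0),("hood_edge",66),("guide_rib",8),("filler_bar",0),("jar_amber",0),("jar_clear",0),("measuring_cylinder",0)):
        for d in manip.tip_of(c,n)[:2]: print(c,n,d["conf"],U(im,d["xy"],z).round(1)[0][:2])
    for n,z in (("rack",15),("dock",20),("filler_bar",25)):
        for d in manip.trace(c,n)[:2]:
            m=d["pixels"].astype(np.uint8); cs,_=cv2.findContours(m,0,2); k=max(cs,key=cv2.contourArea)
            r=cv2.minAreaRect(U(im,k[:,0],z)[:,:2].astype(np.float32)); print(c,n,d["conf"],d["box"],r)
sc,tp=[np.load(f"{c}.npy",allow_pickle=True).item() for c in("scene","top")]
crop(sc,(205,135,75,65),10,"pics/dock_s.png"); crop(tp,(190,145,60,75),8,"pics/dock_t.png")
crop(sc,(250,205,50,50),12,"pics/rack_s.png"); crop(tp,(285,170,50,55),10,"pics/rack_t.png")
crop(sc,(145,145,60,30),12,"pics/bar_s.png"); crop(tp,(145,210,40,50),12,"pics/bar_t.png")
E
```

```text
scene rack 0.85 [ 474.1 -280.1]
scene rack 0.56 [ 341.5 -692.3]
scene dock 0.96 [601.9  55.3]
scene hood_edge 0.78 [634.4  40. ]
scene guide_rib 0.6 [579.7  37.4]
scene filler_bar 0.47 [422.1 272.9]
scene jar_amber 0.65 [507.8 413.6]
scene jar_clear 0.72 [440.6 441.8]
scene measuring_cylinder 0.66 [ 633.5 -205.3]
scene rack 0.95 [258.1, 218.4, 30.8, 31.0] ((477.4952697753906, -289.58197021484375), (139.82363891601562, 73.21337890625), 16.291664123535156)
scene rack 0.73 [315.2, 306.1, 21.4, 32.8] ((356.7465515136719, -691.5406494140625), (132.9027862548828, 60.53418731689453), 42.54277420043945)
scene dock 0.56 [221.2, 147.9, 45.9, 44.1] ((611.60546875, 57.60166549682617), (254.29136657714844, 155.83290100097656), 7.498507499694824)
scene filler_bar 0.62 [168.0, 151.5, 24.0, 12.2] ((434.220947265625, 285.14813232421875), (95.85003662109375, 96.70667266845703), 51.14488983154297)
top rack 0.76 [ 488.3 -292.2]
top rack 0.32 [594.7  40. ]
top dock 0.62 [585.8  36.9]
top hood_edge 0.92 [634.3  48.2]
top hood_edge 0.34 [564.4  28. ]
top guide_rib 0.5 [570.2  36.6]
top filler_bar 0.52 [426.  295.1]
top jar_amber 0.58 [496.7 398.7]
top jar_clear 0.58 [419.4 431.1]
top measuring_cylinder 0.68 [ 650.5 -191.5]
top rack 0.78 [396.2, 192.4, 33.5, 33.0] ((359.2610778808594, -693.9092407226562), (123.50055694580078, 73.68313598632812), 42.45553207397461)
top dock 0.67 [200.7, 156.5, 39.3, 53.3] ((609.39990234375, 45.89946746826172), (231.21458435058594, 114.83597564697266), 6.08302116394043)
top dock 0.55 [122.0, 218.8, 24.4, 17.5] ((505.3794250488281, 414.0198669433594), (85.66169738769531, 56.149532318115234), 37.13546371459961)
top filler_bar 0.71 [158.9, 223.1, 10.8, 26.6] ((434.1266784667969, 288.40936279296875), (34.87751007080078, 106.36568450927734), 76.67167663574219)
```

View pics/dock_s.png

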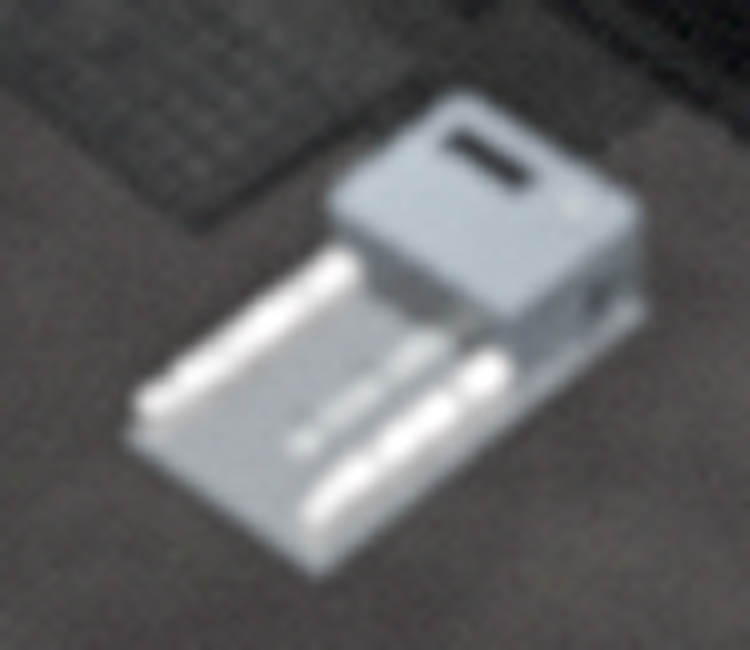

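View pics/dock_t.png

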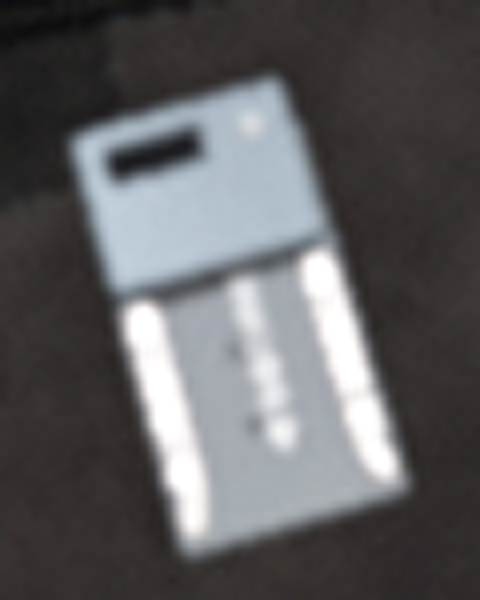

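View pics/rack_s.png

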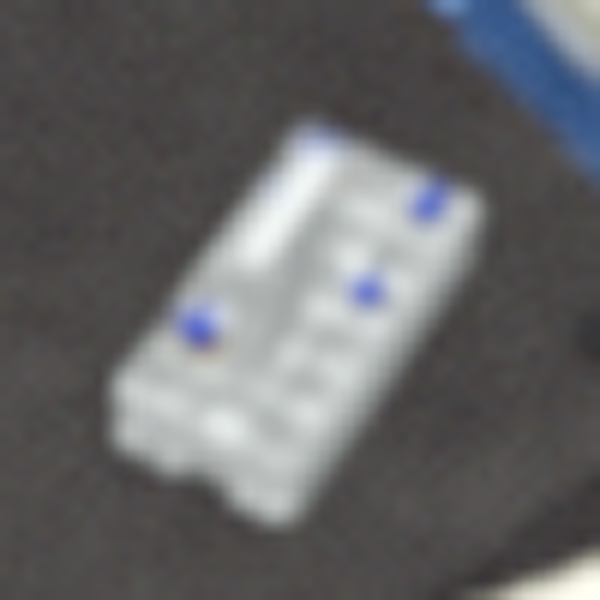

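View pics/rack_t.png

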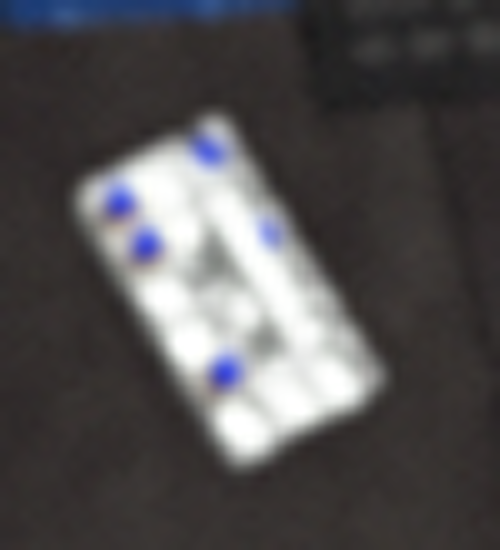

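View pics/bar_s.png

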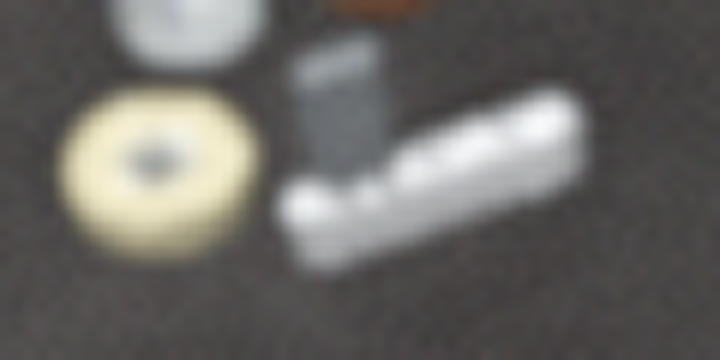

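View pics/bar_t.png

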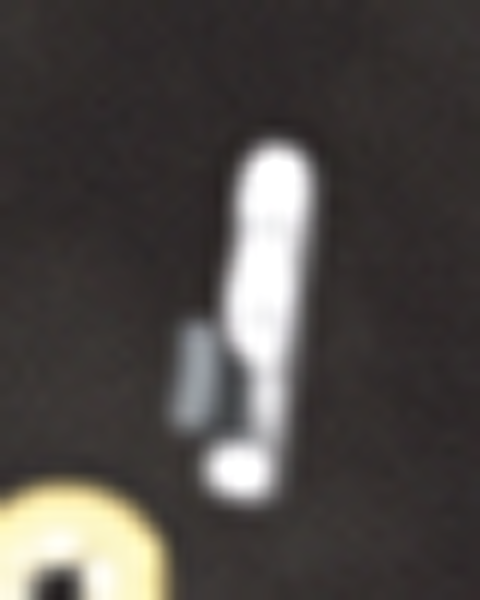

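Run:
```python
from h import *
sc,tp=[np.load(f"{c}.npy",allow_pickle=True).item() for c in("scene","top")]
def q(im,o,k,pts):
    for n,u,v,z in pts: print(n,U(im,[[u/k-.5+o[0],v/k-.5+o[1]]],z)[0].round(1)[:2])
print("dock scene"); q(sc,(205,135),10,[("hoodL",330,195,66),("hoodR",508,315,66),("hoodBR",640,212,66),("hoodBL",465,90,66),("bedFL",128,432,8),("bedFR",318,562,8),("ribF",297,440,13),("ribB",440,335,13)])
print("dock top"); q(tp,(190,145),8,[("hoodL",115,293,66),("hoodR",328,238,66),("hoodBR",278,75,66),("hoodBL",72,138,66),("bedFL",187,555,8),("bedFR",410,490,8),("ribF",285,447,13),("ribB",240,285,13)])
print("rack scene"); q(sc,(250,205),12,[("TL far",305,125,30),("TR far",485,195,30),("TLnear",112,385,30),("TRnear",300,475,30),("botL",115,440,0),("botR",285,525,0),("gripfar",322,140,90),("gripnear",250,260,90)])
print("rack top"); q(tp,(285,170),10,[("UL",75,195,30),("UR",215,112,30),("LR",388,380,30),("LL",242,465,30),("gripfar",222,195,90),("gripnear",310,335,90)])
print("bar scene"); q(sc,(145,145),12,[("grip1",295,75,90),("grip2",378,42,90),("rear",300,200,25),("nose",575,110,25),("rearbot",310,265,0)])
print("bar top"); q(tp,(145,210),12,[("gripF",202,322,90),("gripR",187,430,90),("nose",278,140,25),("rear",238,503,25)])
```

```text
dock scene
hoodL [617.1 102.5]
hoodR [627.2  -4.5]
hoodBR [711.7   4.6]
hoodBL [705.2 114.2]
bedFL [493.5  94.4]
bedFR [507.3 -18.6]
ribF [542.8  38.3]
ribB [630.4  45.4]
dock top
hoodL [614.2 103. ]
hoodR [622.5  -4.9]
hoodBR [713.    5.3]
hoodBL [699.3 112. ]
bedFL [491.7  93.4]
bedFR [503.5 -21.8]
ribF [536.1  35.9]
ribB [625.3  44.5]
rack scene
TL far [ 529.  -236.4]
TR far [ 553.6 -297.6]
TLnear [ 410.  -274.1]
TRnear [ 431.5 -340. ]
botL [ 410.5 -274.9]
botR [ 429.5 -336.1]
gripfar [ 495.5 -278.9]
gripnear [ 445.8 -299.2]
rack top
UL [ 526.6 -235.7]
UR [ 550.1 -298.5]
LR [ 428.2 -340.7]
LL [ 405.6 -276.4]
gripfar [ 498.3 -283.1]
gripnear [ 437.4 -303.4]
bar scene
grip1 [392.1 295.3]
grip2 [424.6 289.7]
rear [387.3 301.1]
nose [491.9 272.2]
rearbot [382.2 293.3]
bar top
gripF [421.7 288.2]
gripR [389.1 296.7]
nose [492.  271.1]
rear [376.2 298.1]
```

```bash
cat >> h.py <<'E'
def tf(p,L):
    x,y,a=p; L=np.array(L,float); c,s=np.cos(np.radians(a)),np.sin(np.radians(a))
    return np.c_[x+c*L[:,0]-s*L[:,1], y+s*L[:,0]+c*L[:,1], L[:,2]]
def rect(x0,x1,y0,y1,z): return [(x0,y0,z),(x1,y0,z),(x1,y1,z),(x0,y1,z),(x0,y0,z)]
G,R_,B_=(0,255,0),(0,0,255),(255,100,0)
def dockw(p,rib=-6):
    return [(tf(p,l),c) for l,c in [(rect(-95,115,-58,58,8),G),([(-95,-58,0),(115,-58,0)],G),([(-95,-58,0),(-95,58,0)],G),(rect(-59,28,rib-6,rib+6,13),R_),([(-90,46,28),(-68,40,28),(28,40,28)],B_),([(-90,-46,28),(-68,-40,28),(28,-40,28)],B_),([(28,-55,66),(28,55,66)],R_)]]
def rackw(p): return [(tf(p,l),c) for l,c in [(rect(-61,61,-31,31,30),G),(rect(-61,61,-31,31,0),R_),(rect(-36,16,-5,5,90),B_)]]
def barw(p): return [(tf(p,l),c) for l,c in [(rect(-55,55,-7.5,7.5,25),G),(rect(-55,55,-7.5,7.5,0),R_),(rect(-45,-15,-5,5,90),B_)]]
E
python3 - <<'E'
from h import *
sc,tp=[np.load(f"{c}.npy",allow_pickle=True).item() for c in("scene","top")]
D=(592.5,46,6)
crop(sc,(205,135,75,65),10,"pics/dock_s1.png",dockw(D)); crop(tp,(190,145,60,75),8,"pics/dock_t1.png",dockw(D))
r=(479.5,-287.3,18.6)
crop(sc,(250,205,50,50),12,"pics/rack_s1.png",rackw(r)); crop(tp,(285,170,50,55),10,"pics/rack_t1.png",rackw(r))
b=(436,285,-13.5)
crop(sc,(145,145,60,30),12,"pics/bar_s1.png",barw(b)); crop(tp,(145,210,40,50),12,"pics/bar_t1.png",barw(b))
E
```

```text
(no output)
```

View pics/dock_s1.png

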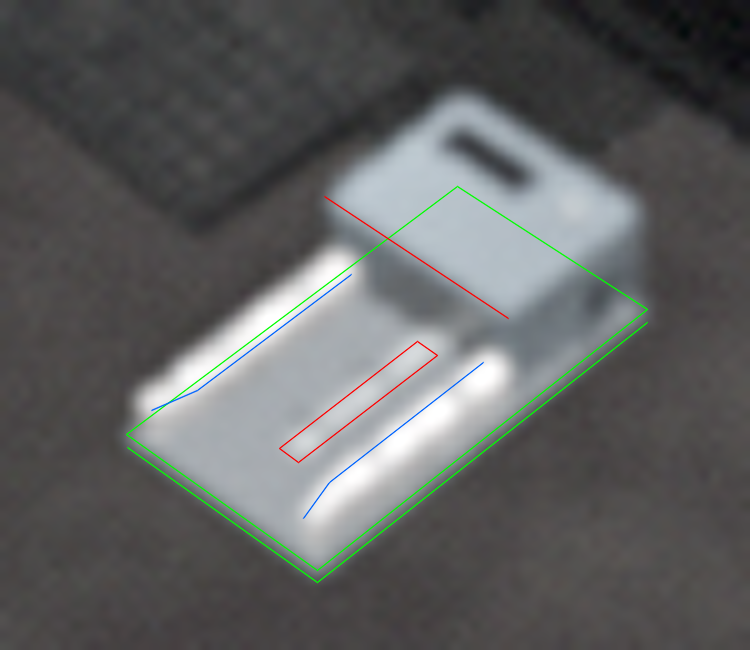

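View pics/dock_t1.png

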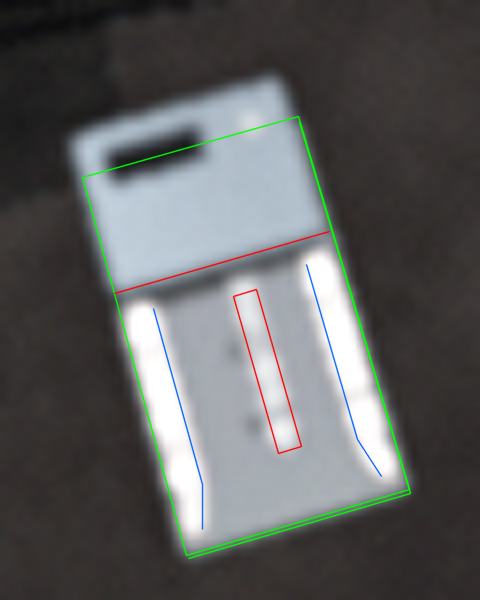

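View pics/rack_s1.png

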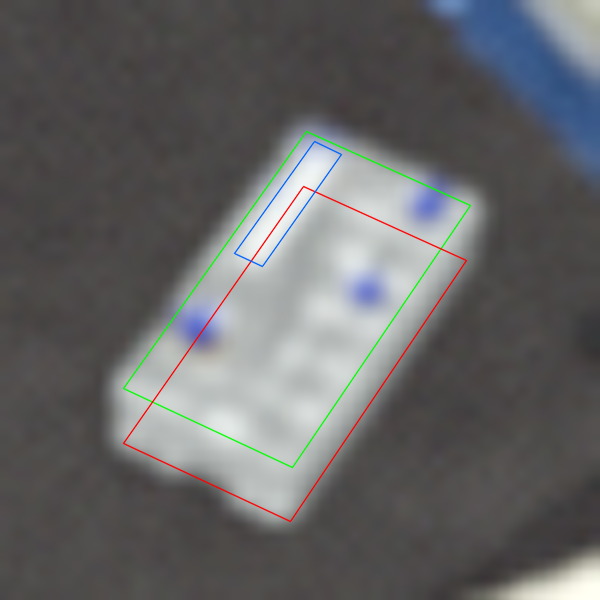

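View pics/rack_t1.png

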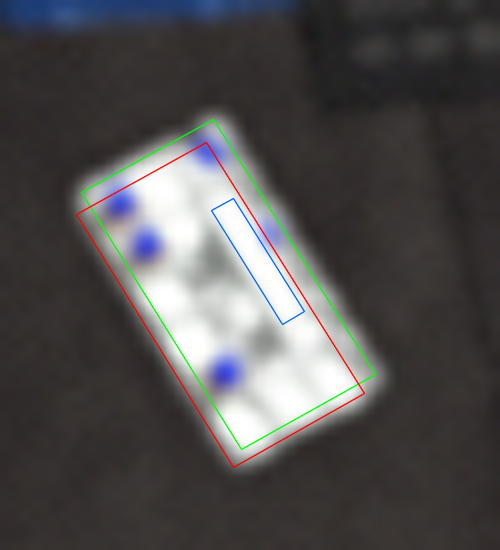

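View pics/bar_s1.png

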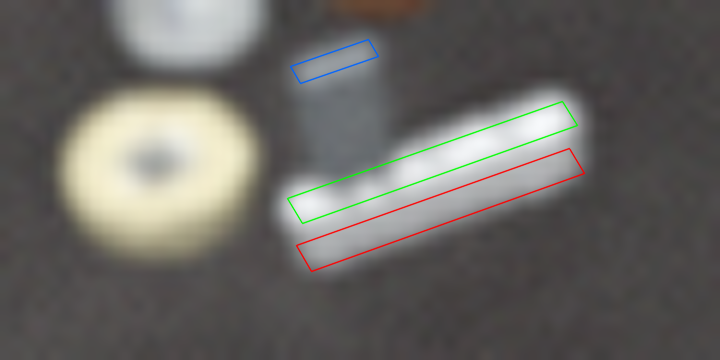

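View pics/bar_t1.png

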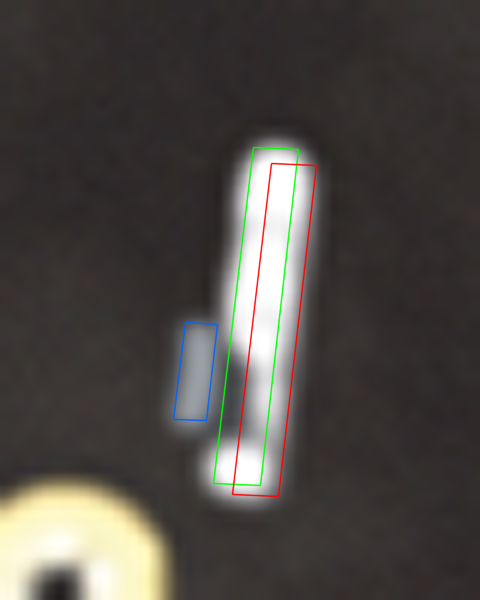

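The overlays fit within about a pixel, and the rib is on the right (y = -6), so the gap for the bar is on the left. Estimated poses (x mm, y mm, yaw deg):
- **Dock:** (593.5, 46.5, 6°)
- **Rack:** (479.5, -287, 18.6°)
- **Bar:** (436, 285, -13.5°)

```bash
cat >> h.py <<'E'
from scipy.spatial.transform import Rotation as Ro
def pose():
    s=manip.read_state(); R=Ro.from_rotvec(s["tool_rot"]).as_matrix()
    return s, np.array(s["tool_pos"]), np.degrees(np.arctan2(R[1,0],R[0,0])), np.degrees(np.arccos(min(1,-R[2,2])))
def st():
    s,p,th,tilt=pose(); print("t%.2f"%s["t"],p.round(1),"yaw%.2f tilt%.2f"%(th,tilt),"F",np.round(s["contact_force"],1),"M",np.round(s["moment"],2),"op%.1f"%s["opening"],"j",np.round(s["joint_positions"],2))
def plan(wps,start=None):
    """wps: list of (x,y,z,yaw,n); prints rows"""
    _,p,th,_=pose()
    if start: p,th=np.array(start[:3],float),start[3]
    for x,y,z,yaw,n in wps:
        q=np.array([x,y,z],float); dth=yaw-th
        for i in range(n):
            d=(q-p)/n; c,s=np.cos(np.radians(th+dth*i/n)),np.sin(np.radians(th+dth*i/n))
            print("%.2f %.2f %.2f 0 0 %.2f"%((c*d[0]+s*d[1])/10,(s*d[0]-c*d[1])/10,-d[2]/10,-dth/n))
        p,th=q,yaw; print('--')
E
python3 - <<'E'
from h import *
st()
plan([(470,300,200,-20.5,8),(500,0,200,0,8),(470,-290.5,200,18.6,8)])
E
```

```text
t2.10 [236.4 632.2 204.4] yaw-20.50 tilt0.00 F [ 0.  -0.8  0.8] M [ 0.02 -0.04  0.04] op85.5 j [ 1.5   0.36  0.01 -0.   -1.22 -0.29]
4.19 2.87 0.06 0 0 -0.00
4.19 2.87 0.06 0 0 -0.00
4.19 2.87 0.06 0 0 -0.00
4.19 2.87 0.06 0 0 -0.00
4.19 2.87 0.06 0 0 -0.00
4.19 2.87 0.06 0 0 -0.00
4.19 2.87 0.06 0 0 -0.00
4.19 2.87 0.06 0 0 -0.00
--
1.66 3.38 -0.00 0 0 -2.56
1.51 3.45 -0.00 0 0 -2.56
1.36 3.52 -0.00 0 0 -2.56
1.20 3.57 -0.00 0 0 -2.56
1.04 3.62 -0.00 0 0 -2.56
0.87 3.67 -0.00 0 0 -2.56
0.71 3.70 -0.00 0 0 -2.56
0.54 3.73 -0.00 0 0 -2.56
--
-0.38 3.63 -0.00 0 0 -2.33
-0.52 3.61 -0.00 0 0 -2.33
-0.67 3.59 -0.00 0 0 -2.33
-0.81 3.56 -0.00 0 0 -2.33
-0.96 3.52 -0.00 0 0 -2.33
-1.10 3.48 -0.00 0 0 -2.33
-1.24 3.43 -0.00 0 0 -2.33
-1.38 3.38 -0.00 0 0 -2.33
--
```

{"fn": "apply_moves", "kwargs": {
  "steps": "3.3 2.3 0 0 0 0 0;3.3 2.3 0 0 0 0 0;3.3 2.3 0 0 0 0 0;3.3 2.3 0 0 0 0 0;3.3 2.3 0 0 0 0 0;3.3 2.3 0 0 0 0 0;3.3 2.3 0 0 0 0 0;3.3 2.3 0 0 0 0 0"
}}

```text
t: 2.77
tool_pos: [420.0, 365.7, 204.8]
tool_rot: [-3.091, 0.558, -0.001]
contact_force: [0.4, -0.0, -0.8]
opening: 85.7
```

Run:
```python
from h import *
st()
plan([(500,50,200,0,9),(470,-290.5,150,18.6,10)])
```

```text
t2.77 [420.  365.7 204.8] yaw-20.48 tilt0.04 F [ 0.4 -0.  -0.8] M [ 0.11 -0.12  0.04] op85.7 j [ 1.07  0.16 -0.25  0.   -1.15  0.15]
2.06 2.98 0.05 0 0 -2.28
1.94 3.06 0.05 0 0 -2.28
1.82 3.13 0.05 0 0 -2.28
1.69 3.20 0.05 0 0 -2.28
1.56 3.26 0.05 0 0 -2.28
1.43 3.32 0.05 0 0 -2.28
1.30 3.38 0.05 0 0 -2.28
1.16 3.43 0.05 0 0 -2.28
1.03 3.47 0.05 0 0 -2.28
--
-0.30 3.40 0.50 0 0 -1.86
-0.41 3.39 0.50 0 0 -1.86
-0.52 3.38 0.50 0 0 -1.86
-0.63 3.36 0.50 0 0 -1.86
-0.74 3.34 0.50 0 0 -1.86
-0.85 3.31 0.50 0 0 -1.86
-0.95 3.28 0.50 0 0 -1.86
-1.06 3.25 0.50 0 0 -1.86
-1.16 3.21 0.50 0 0 -1.86
-1.27 3.17 0.50 0 0 -1.86
--
```

{"fn": "apply_moves", "kwargs": {
  "steps": "2.06 2.98 0 0 0 -2.28 0;1.94 3.06 0 0 0 -2.28 0;1.82 3.13 0 0 0 -2.28 0;1.69 3.2 0 0 0 -2.28 0;1.56 3.26 0 0 0 -2.28 0;1.43 3.32 0 0 0 -2.28 0;1.3 3.38 0 0 0 -2.28 0;1.16 3.43 0 0 0 -2.28 0"
}}

```text
t: 3.43
tool_pos: [490.3, 85.0, 204.9]
tool_rot: [-3.141, 0.058, -0.001]
contact_force: [0.6, 0.0, -0.1]
opening: 85.9
```

Run:
```python
from h import *
st()
plan([(470,-290.5,150,18.6,11)])
```

```text
t3.43 [490.3  85.  204.9] yaw-2.13 tilt0.06 F [ 0.6  0.  -0.1] M [ 0.02 -0.18 -0.03] op85.9 j [ 0.57  0.06 -0.37  0.   -1.14  0.97]
-0.06 3.42 0.50 0 0 -1.88
-0.17 3.41 0.50 0 0 -1.88
-0.28 3.41 0.50 0 0 -1.88
-0.39 3.40 0.50 0 0 -1.88
-0.51 3.38 0.50 0 0 -1.88
-0.62 3.36 0.50 0 0 -1.88
-0.73 3.34 0.50 0 0 -1.88
-0.84 3.31 0.50 0 0 -1.88
-0.95 3.29 0.50 0 0 -1.88
-1.05 3.25 0.50 0 0 -1.88
-1.16 3.22 0.50 0 0 -1.88
--
```

{"fn": "apply_moves", "kwargs": {
  "steps": "0 3.5 0 0 0 -1.88 0;-0.1 3.5 0 0 0 -1.88 0;-0.2 3.5 0 0 0 -1.88 0;-0.3 3.5 0 0 0 -1.88 0;-0.4 3.5 0.5 0 0 -1.88 0;-0.6 3.4 0.5 0 0 -1.88 0;-0.7 3.4 0.5 0 0 -1.88 0;-0.8 3.3 0.5 0 0 -1.88 0"
}}

```text
t: 4.1
tool_pos: [479.6, -193.5, 184.6]
tool_rot: [3.122, 0.352, 0.001]
contact_force: [-0.0, -0.3, 0.4]
opening: 85.3
```

Run:
```python
from h import *
st()
plan([(470,-290.5,140,18.6,6)])
```

```text
t4.10 [ 479.6 -193.5  184.6] yaw12.88 tilt0.05 F [-0.  -0.3  0.4] M [ 0.07 -0.09 -0.03] op85.3 j [-0.    0.11 -0.36  0.   -1.1   1.8 ]
-0.52 1.54 0.74 0 0 -0.95
-0.54 1.53 0.74 0 0 -0.95
-0.57 1.52 0.74 0 0 -0.95
-0.59 1.51 0.74 0 0 -0.95
-0.62 1.50 0.74 0 0 -0.95
-0.64 1.49 0.74 0 0 -0.95
--
```

{"fn": "apply_moves", "kwargs": {
  "steps": "-0.52 1.54 0.8 0 0 -0.95 0;-0.54 1.53 0.7 0 0 -0.95 0;-0.57 1.52 0.7 0 0 -0.95 0;-0.59 1.51 0.7 0 0 -0.95 0;-0.62 1.5 0.7 0 0 -0.95 0;-0.64 1.49 0.7 0 0 -0.95 0;0 0 0 0 0 0 0"
}}

```text
t: 4.68
tool_pos: [469.0, -290.2, 139.9]
tool_rot: [-3.1, -0.503, 0.003]
contact_force: [0.2, 0.1, -0.0]
opening: 85.1
```

Run:
```python
from h import *
st()
r=(479.5,-287.3,18.6)
sc=manip.get_image("scene"); tp=manip.get_image("top")
s,p,th,_=pose(); print(tf((479.5,-287.3,18.6),[(-10,0,60)]))
# tcp projection
tt=[(np.array([p+[0,0,0],p+[0,0,60]]),(0,255,255))]
crop(sc,(235,180,65,60),10,"pics/pre_s.png",rackw(r)+tt); crop(tp,(275,160,65,65),9,"pics/pre_t.png",rackw(r)+tt)
```

```text
t4.68 [ 469.  -290.2  139.9] yaw18.43 tilt0.13 F [ 0.2  0.1 -0. ] M [ 0.07 -0.01  0.03] op85.1 j [-0.2   0.21 -0.35  0.   -1.01  2.09]
[[ 470.0223159  -290.48959309   60.        ]]
```

View pics/pre_s.png

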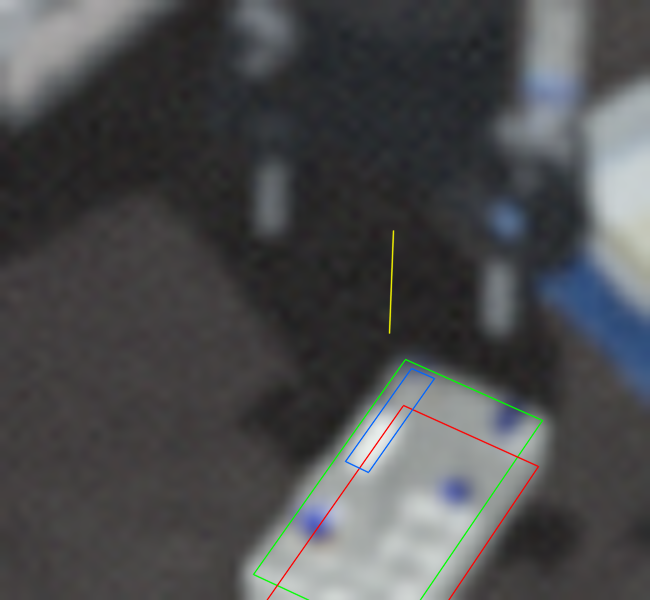

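View pics/pre_t.png

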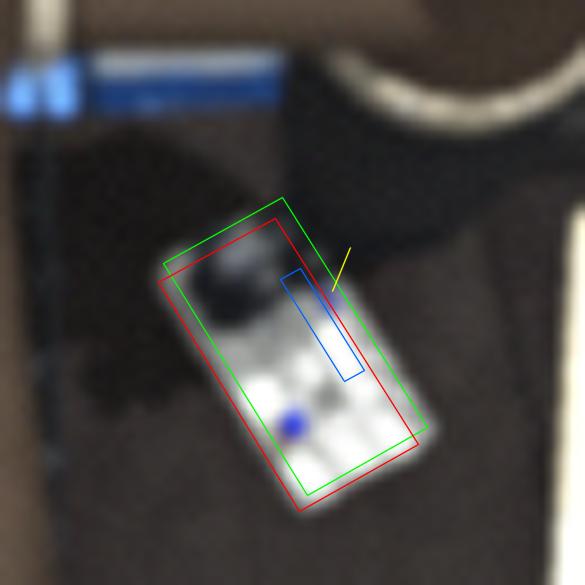

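{"fn": "apply_moves", "kwargs": {
  "steps": "0.1 0 1.5 0 0 0 0;0 0 1.5 0 0 0 0;0 0 1.5 0 0 0 0;0 0 1.5 0 0 0 0;0 0 1 0 0 0 0;0 0 1 0 0 0 0;0 0 0 0 0 0 0",
  "force": 60
}}

```text
t: 5.37
tool_pos: [470.2, -287.5, 59.9]
tool_rot: [-3.1, -0.505, 0.003]
contact_force: [0.6, -0.4, -0.8]
opening: 85.5
```

{"fn": "apply_moves", "kwargs": {
  "steps": "0 0 0 0 0 0 80;0 0 0 0 0 0 140;0 0 0 0 0 0 200;0 0 0 0 0 0 235;0 0 0 0 0 0 255;0 0 0 0 0 0 255;0 0 0 0 0 0 255;0 0 0 0 0 0 255",
  "force": 40
}}

```text
t: 6.03
tool_pos: [471.3, -288.7, 61.8]
tool_rot: [3.1, 0.505, 0.001]
contact_force: [0.6, -1.7, 1.9]
opening: 7.1
```

Run:
```python
from h import *
st()
```

```text
t6.03 [ 471.3 -288.7   61.8] yaw18.49 tilt0.05 F [ 0.6 -1.7  1.9] M [-0.67 -0.02 -0.08] op7.1 j [-0.19  0.3  -0.44  0.   -0.83  2.09]
```

{"fn": "apply_moves", "kwargs": {
  "steps": "0 0 0 0 0 0 255;0 0 0 0 0 0 255;0 0 0 0 0 0 255"
}}

```text
t: 6.28
tool_pos: [471.3, -288.6, 61.8]
tool_rot: [3.1, 0.505, 0.001]
contact_force: [0.0, -3.1, 3.3]
opening: 7.8
```

Run:
```python
from h import *
st()
r=(479.5,-287.3,18.6)
sc=manip.get_image("scene"); tp=manip.get_image("top")
crop(sc,(235,180,65,60),10,"pics/g_s.png"); crop(tp,(275,160,65,65),9,"pics/g_t.png")
```

```text
t6.28 [ 471.3 -288.6   61.8] yaw18.49 tilt0.05 F [ 0.  -3.1  3.3] M [-0.96  0.07 -0.06] op7.8 j [-0.19  0.3  -0.44  0.   -0.83  2.09]
```

View pics/g_s.png

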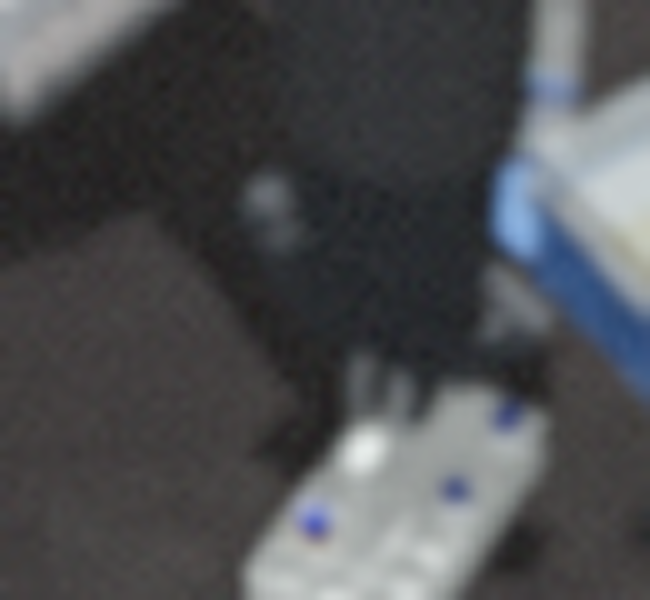

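View pics/g_t.png

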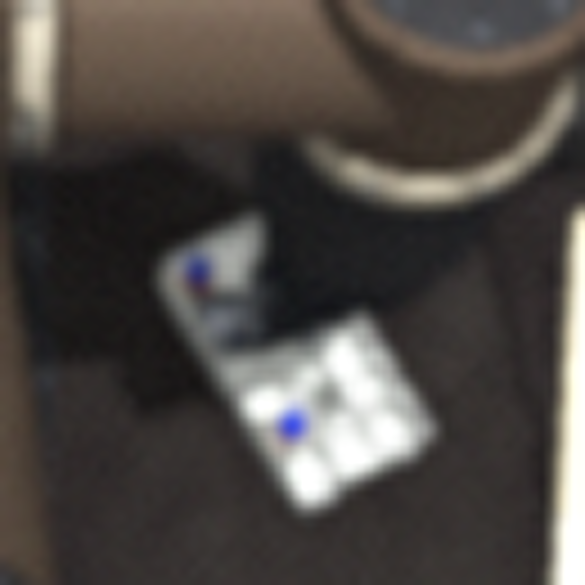

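{"fn": "apply_moves", "kwargs": {
  "steps": "0 0 -0.3 0 0 0 255;0 0 -0.6 0 0 0 255;0 0 -1 0 0 0 255;0 0 -1.2 0 0 0 255;0 0 -1.2 0 0 0 255;0 0 -1 0 0 0 255;0 0 -0.5 0 0 0 255;0 0 -0.2 0 0 0 255"
}}

```text
t: 7.05
tool_pos: [471.4, -288.3, 122.6]
tool_rot: [3.1, 0.504, 0.002]
contact_force: [0.7, -0.3, -3.7]
opening: 7.6
```

Run:
```python
from h import *
st()
sc=manip.get_image("scene"); tp=manip.get_image("top")
crop(sc,(235,165,65,75),8,"pics/l_s.png"); crop(tp,(275,160,65,65),9,"pics/l_t.png")
print(tf((593.5,46.5,6),[(-48,-5,0)]))
plan([(530,-100,125,12,9),(534,36.5,125,6,8)])
```

```text
t7.05 [ 471.4 -288.3  122.6] yaw18.48 tilt0.09 F [ 0.7 -0.3 -3.7] M [-0.02 -0.03  0.02] op7.6 j [-0.19  0.23 -0.37 -0.   -0.97  2.09]
[[546.28559134  36.51002429   0.        ]]
1.28 -1.78 -0.04 0 0 0.72
1.26 -1.79 -0.04 0 0 0.72
1.24 -1.81 -0.04 0 0 0.72
1.22 -1.82 -0.04 0 0 0.72
1.19 -1.84 -0.04 0 0 0.72
1.17 -1.85 -0.04 0 0 0.72
1.15 -1.87 -0.04 0 0 0.72
1.12 -1.88 -0.04 0 0 0.72
1.10 -1.89 -0.04 0 0 0.72
--
0.40 -1.66 -0.00 0 0 0.75
0.38 -1.66 -0.00 0 0 0.75
0.36 -1.67 -0.00 0 0 0.75
0.34 -1.67 -0.00 0 0 0.75
0.32 -1.68 -0.00 0 0 0.75
0.29 -1.68 -0.00 0 0 0.75
0.27 -1.69 -0.00 0 0 0.75
0.25 -1.69 -0.00 0 0 0.75
--
```

View pics/l_s.png

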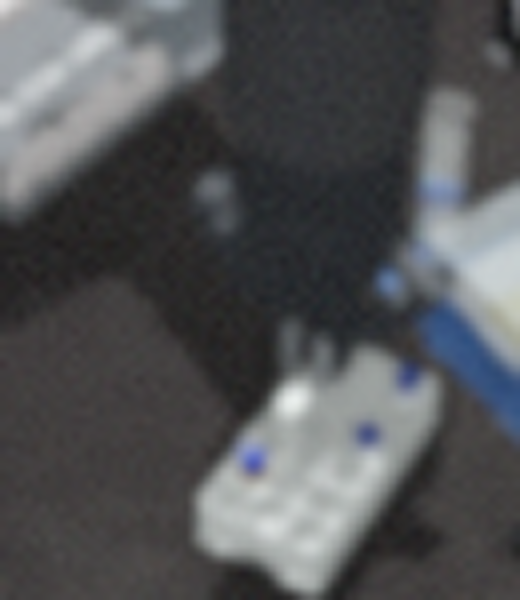

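The rack is held: the bar sits between the fingers, all vials are in place, and the weight reads 3.7 N. I'll carry it to the dock front.

{"fn": "apply_moves", "kwargs": {
  "steps": "0.5 -0.7 0 0 0 0.7 255;1.0 -1.4 0 0 0 0.7 255;1.3 -1.9 0 0 0 0.7 255;1.3 -2.0 0 0 0 0.7 255;1.3 -2.0 0 0 0 0.7 255;1.3 -2.0 0 0 0 0.7 255;1.3 -2.0 0 0 0 0.7 255;1.2 -2.0 0 0 0 0.7 255"
}}

```text
t: 7.82
tool_pos: [521.3, -127.4, 120.6]
tool_rot: [-3.122, -0.351, 0.002]
contact_force: [0.4, -0.1, -3.9]
opening: 7.3
```

Run:
```python
from h import *
st()
plan([(534,40,124,6,9)])
```

```text
t7.82 [ 521.3 -127.4  120.6] yaw12.84 tilt0.08 F [ 0.4 -0.1 -3.9] M [-0.05 -0.06  0.  ] op7.3 j [ 0.13  0.21 -0.41 -0.   -0.96  1.67]
0.55 -1.78 -0.04 0 0 0.76
0.53 -1.79 -0.04 0 0 0.76
0.50 -1.80 -0.04 0 0 0.76
0.48 -1.80 -0.04 0 0 0.76
0.46 -1.81 -0.04 0 0 0.76
0.43 -1.81 -0.04 0 0 0.76
0.41 -1.82 -0.04 0 0 0.76
0.38 -1.83 -0.04 0 0 0.76
0.36 -1.83 -0.04 0 0 0.76
--
```

{"fn": "apply_moves", "kwargs": {
  "steps": "0.6 -1.9 0 0 0 1 255;0.6 -2.1 0 0 0 1 255;0.5 -2.2 0 0 0 1 255;0.5 -2.2 0 0 0 1 255;0.5 -2.2 0 0 0 1 255;0.4 -2.1 0 0 0 1 255;0.4 -1.9 0 0 0 0.8 255;0.3 -1.4 0 0 0 0 255"
}}

```text
t: 8.48
tool_pos: [532.0, 37.0, 120.7]
tool_rot: [3.137, 0.166, -0.002]
contact_force: [-0.3, 1.2, -4.1]
opening: 7.2
```

{"fn": "apply_moves", "kwargs": {
  "steps": "0.1 -0.3 0 0 0 0 255;0 0 0 0 0 0 255"
}}

```text
t: 8.65
tool_pos: [533.0, 39.4, 120.9]
tool_rot: [3.137, 0.169, -0.001]
contact_force: [-0.1, -0.6, -3.7]
opening: 7.5
```

Run:
```python
from h import *
st()
D=(593.5,46.5,6)
s,p,th,_=pose()
z=p[2]-61
def rk(x0): 
    c=tf((p[0],p[1],th),[(x0,0,0)])[0]; return [(l+[0,0,z],col) for l,col in rackw((c[0],c[1],th))]
sc=manip.get_image("scene"); tp=manip.get_image("top")
np.save("scene.npy",sc,allow_pickle=True);np.save("top.npy",tp,allow_pickle=True)
crop(sc,(205,125,75,75),8,"pics/h_s.png",dockw(D)+rk(8)); crop(tp,(190,145,70,75),8,"pics/h_t.png",dockw(D)+rk(8))
crop(sc,(205,125,75,75),8,"pics/h_s0.png"); crop(tp,(190,145,70,75),8,"pics/h_t0.png")
```

```text
t8.65 [533.   39.4 120.9] yaw6.19 tilt0.05 F [-0.1 -0.6 -3.7] M [-0.13  0.04 -0.  ] op7.5 j [ 0.44  0.2  -0.41 -0.   -0.96  1.24]
```

View pics/h_s.png

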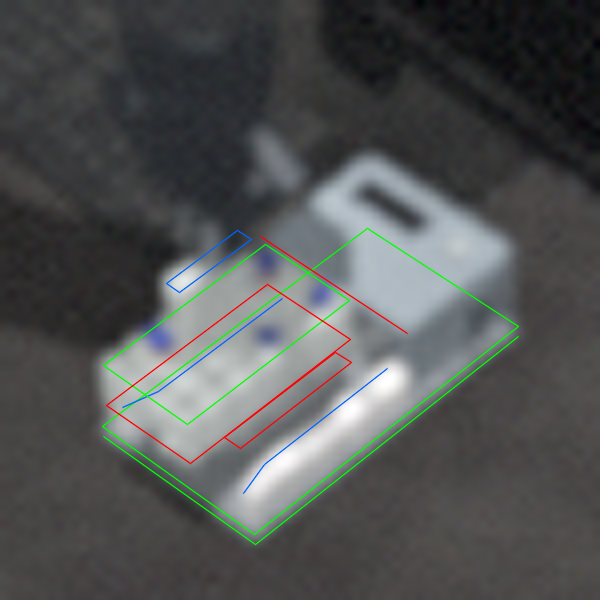

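View pics/h_t.png

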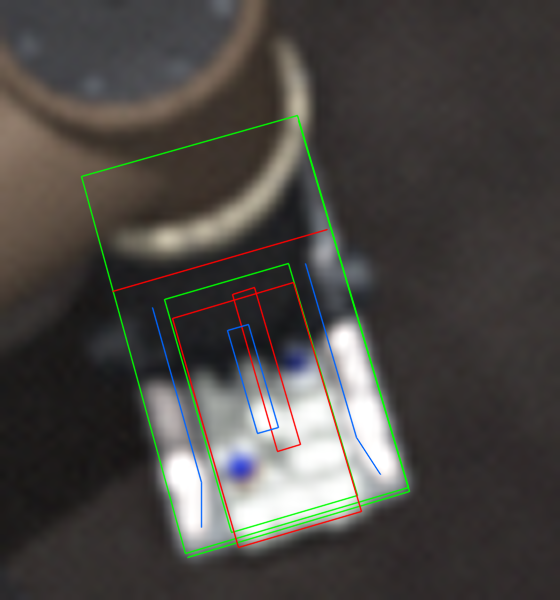

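View pics/h_s0.png

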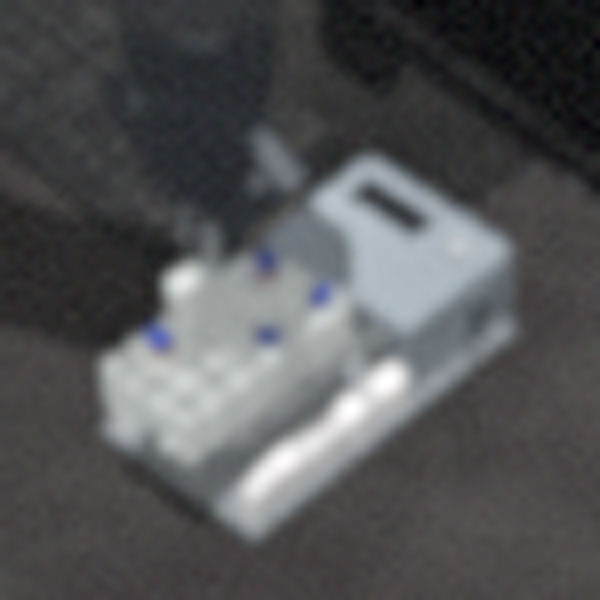

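View pics/h_t0.png

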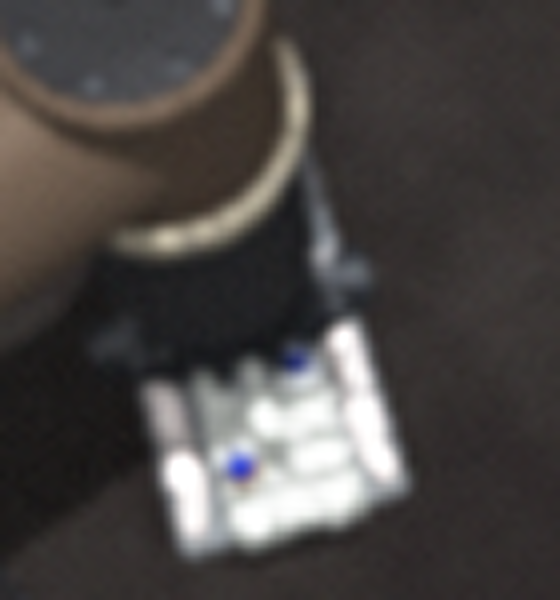

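{"fn": "apply_moves", "kwargs": {
  "steps": "0 0 0.6 0 0 0 255;0 0 0.8 0 0 0 255;0 0 0.8 0 0 0 255;0 0 0.8 0 0 0 255;0 0 0.6 0 0 0 255;0 0 0.4 0 0 0 255;0 0 0.2 0 0 0 255;0 0 0 0 0 0 255"
}}

```text
t: 9.42
tool_pos: [532.9, 38.6, 78.8]
tool_rot: [3.137, 0.167, -0.002]
contact_force: [0.9, -0.8, -3.3]
opening: 7.3
```

Run:
```python
from h import *
st()
```

```text
t9.42 [532.9  38.6  78.8] yaw6.08 tilt0.06 F [ 0.9 -0.8 -3.3] M [-0.02  0.04 -0.05] op7.3 j [ 0.44  0.25 -0.46 -0.   -0.86  1.24]
```

{"fn": "apply_moves", "kwargs": {
  "steps": "0 0.2 0 0 0 0 255;0 0.2 0 0 0 0 255;0 0 0 0 0 0 255"
}}

```text
t: 9.67
tool_pos: [533.8, 34.5, 79.8]
tool_rot: [-3.137, -0.167, -0.001]
contact_force: [0.3, 0.7, -3.9]
opening: 7.1
```

{"fn": "apply_moves", "kwargs": {
  "steps": "0 0.1 0 0 0 0 255;0 0.1 0 0 0 0 255;0 0 0 0 0 0 255"
}}

```text
t: 9.92
tool_pos: [533.9, 32.7, 79.6]
tool_rot: [-3.137, -0.166, -0.001]
contact_force: [0.0, 1.0, -4.0]
opening: 7.2
```

{"fn": "apply_moves", "kwargs": {
  "steps": "0 0.1 0 0 0 0 255;0 0 0 0 0 0 255"
}}

```text
t: 10.08
tool_pos: [533.9, 31.7, 79.4]
tool_rot: [-3.137, -0.167, -0.0]
contact_force: [-1.1, 0.2, -3.6]
opening: 7.3
```

{"fn": "apply_moves", "kwargs": {
  "steps": "0 0.1 0 0 0 0 255;0 0 0 0 0 0 255"
}}

```text
t: 10.25
tool_pos: [534.0, 30.7, 79.4]
tool_rot: [-3.137, -0.167, -0.0]
contact_force: [0.2, 0.3, -3.7]
opening: 7.4
```

{"fn": "apply_moves", "kwargs": {
  "steps": "0 0.1 0 0 0 0 255;0 0 0 0 0 0 255"
}}

```text
t: 10.42
tool_pos: [534.2, 29.7, 79.4]
tool_rot: [-3.137, -0.167, -0.0]
contact_force: [0.1, 1.0, -3.2]
opening: 7.2
```

{"fn": "apply_moves", "kwargs": {
  "steps": "0 0.1 0 0 0 0 255;0 0 0 0 0 0 255"
}}

```text
t: 10.58
tool_pos: [534.3, 28.8, 79.4]
tool_rot: [-3.137, -0.167, -0.0]
contact_force: [-1.0, 1.9, -3.3]
opening: 7.2
```

{"fn": "apply_moves", "kwargs": {
  "steps": "0 0.1 0 0 0 0 255;0 0 0 0 0 0 255"
}}

```text
t: 10.75
tool_pos: [534.4, 27.8, 79.4]
tool_rot: [-3.137, -0.167, -0.0]
contact_force: [-0.9, 1.6, -3.7]
opening: 7.8
```

{"fn": "apply_moves", "kwargs": {
  "steps": "0 0.1 0 0 0 0 255;0 0 0 0 0 0 255"
}}

```text
t: 10.92
tool_pos: [534.5, 26.8, 79.5]
tool_rot: [-3.137, -0.167, -0.0]
contact_force: [0.1, 1.2, -3.0]
opening: 7.6
```

Run:
```python
from h import *
D=(593.5,46.5,6)
s,p,th,_=pose()
z=p[2]-61
def rk(x0): 
    c=tf((p[0],p[1],th),[(x0,0,0)])[0]; return [(l+[0,0,z],col) for l,col in rackw((c[0],c[1],th))]
st()
sc=manip.get_image("scene"); tp=manip.get_image("top");st()
crop(sc,(205,125,75,75),8,"pics/i_s.png",dockw(D)+rk(8)); crop(tp,(190,145,70,75),8,"pics/i_t.png",dockw(D)+rk(8))
crop(sc,(205,125,75,75),8,"pics/i_s0.png"); crop(tp,(190,145,70,75),8,"pics/i_t0.png")
```

```text
t10.92 [534.5  26.8  79.5] yaw6.08 tilt0.01 F [ 0.1  1.2 -3. ] M [0.8  0.1  0.05] op7.6 j [ 0.42  0.25 -0.46 -0.   -0.86  1.26]
t11.02 [534.5  26.8  79.4] yaw6.08 tilt0.01 F [-0.3  2.6 -3.6] M [0.76 0.02 0.06] op7.2 j [ 0.42  0.25 -0.46 -0.   -0.86  1.26]
```

View pics/i_s.png

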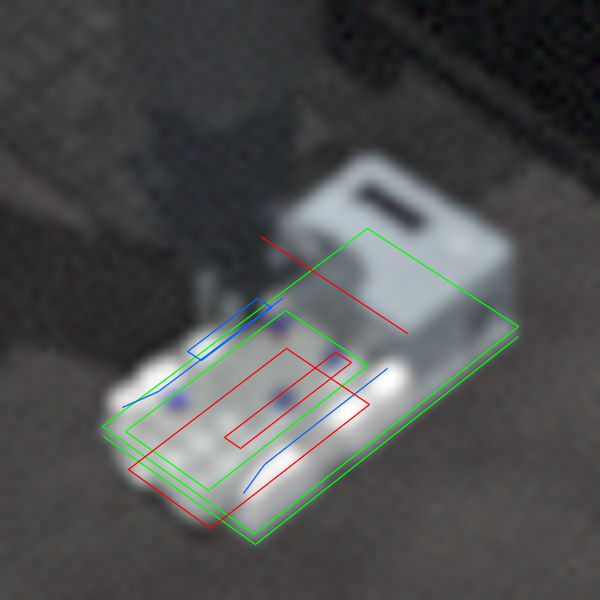

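View pics/i_t.png

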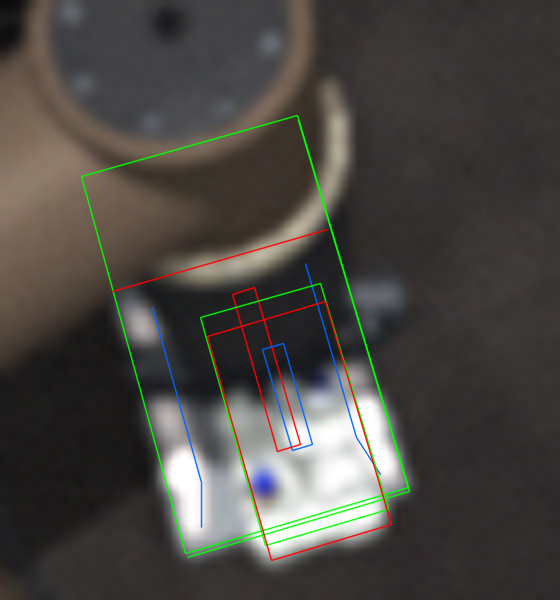

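View pics/i_s0.png

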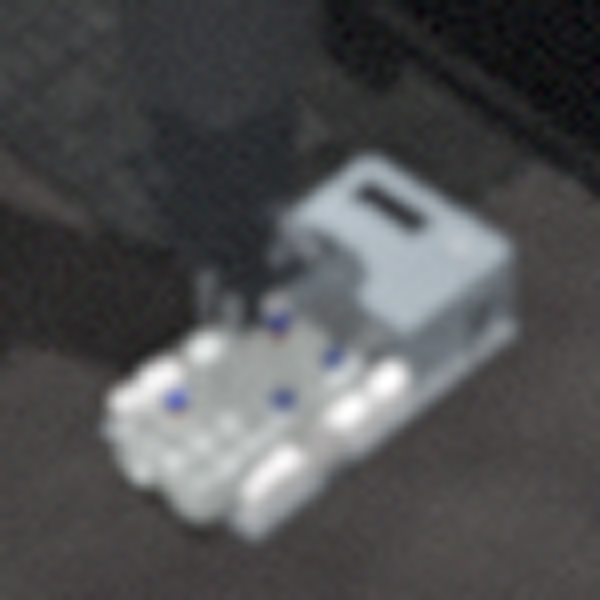

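View pics/i_t0.png

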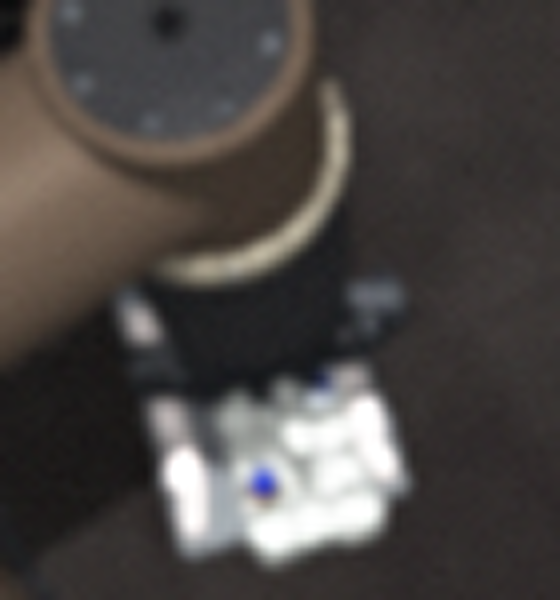

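{"fn": "apply_moves", "kwargs": {
  "steps": "0 -0.2 0 0 0 0 255;0 -0.2 0 0 0 0 255;0 -0.15 0 0 0 0 255;0 0 0 0 0 0 255"
}}

```text
t: 11.35
tool_pos: [533.7, 32.3, 79.4]
tool_rot: [3.137, 0.167, -0.0]
contact_force: [-0.8, -0.3, -3.8]
opening: 7.4
```

Run:
```python
from h import *
st()
```

```text
t11.35 [533.7  32.3  79.4] yaw6.10 tilt0.02 F [-0.8 -0.3 -3.8] M [ 0.05  0.04 -0.01] op7.4 j [ 0.43  0.25 -0.46  0.   -0.86  1.25]
```

{"fn": "apply_moves", "kwargs": {
  "steps": "0 0 0.15 0 0 0 255;0 0 0.15 0 0 0 255;0 0 0.1 0 0 0 255;0 0 0 0 0 0 255"
}}

```text
t: 11.68
tool_pos: [533.6, 32.1, 75.0]
tool_rot: [3.137, 0.166, -0.001]
contact_force: [0.5, 0.0, -4.1]
opening: 7.1
```

{"fn": "apply_moves", "kwargs": {
  "steps": "0 0 0.1 0 0 0 255;0 0 0 0 0 0 255"
}}

```text
t: 11.85
tool_pos: [533.8, 32.2, 74.2]
tool_rot: [3.137, 0.166, -0.0]
contact_force: [-0.9, 0.5, -4.1]
opening: 7.6
```

{"fn": "apply_moves", "kwargs": {
  "steps": "0 0 0.1 0 0 0 255;0 0 0 0 0 0 255"
}}

```text
t: 12.02
tool_pos: [533.8, 32.2, 73.3]
tool_rot: [3.137, 0.166, -0.0]
contact_force: [0.1, -0.4, -4.0]
opening: 7.4
```

{"fn": "apply_moves", "kwargs": {
  "steps": "0 0 0.1 0 0 0 255;0 0 0 0 0 0 255"
}}

```text
t: 12.18
tool_pos: [533.7, 32.2, 72.2]
tool_rot: [-3.137, -0.166, 0.0]
contact_force: [-0.0, -0.1, -4.2]
opening: 7.4
```

{"fn": "apply_moves", "kwargs": {
  "steps": "0 0 0.1 0 0 0 255;0 0 0 0 0 0 255"
}}

```text
t: 12.35
tool_pos: [533.8, 32.2, 71.2]
tool_rot: [3.137, 0.167, -0.0]
contact_force: [0.4, -0.1, -3.1]
opening: 7.3
```

{"fn": "apply_moves", "kwargs": {
  "steps": "0 0 0.1 0 0 0 255;0 0 0 0 0 0 255"
}}

```text
t: 12.52
tool_pos: [533.8, 32.2, 70.3]
tool_rot: [3.137, 0.167, -0.0]
contact_force: [-0.3, -0.4, -3.1]
opening: 7.3
```

{"fn": "apply_moves", "kwargs": {
  "steps": "0 0 0.1 0 0 0 255;0 0 0 0 0 0 255"
}}

```text
t: 12.68
tool_pos: [534.0, 32.2, 69.5]
tool_rot: [3.137, 0.167, 0.001]
contact_force: [-0.2, -0.2, -2.2]
opening: 7.7
```

{"fn": "apply_moves", "kwargs": {
  "steps": "0 0 0.1 0 0 0 255;0 0 0 0 0 0 255"
}}

```text
t: 12.85
tool_pos: [534.4, 32.1, 69.4]
tool_rot: [3.137, 0.167, 0.002]
contact_force: [-2.6, -0.2, 5.4]
opening: 7.5
```

Run:
```python
from h import *
st(); st()
```

```text
t12.85 [534.4  32.1  69.4] yaw6.11 tilt0.06 F [-2.6 -0.2  5.4] M [-0.29  0.82  0.04] op7.5 j [ 0.43  0.26 -0.47  0.   -0.84  1.25]
t12.85 [534.4  32.1  69.4] yaw6.11 tilt0.06 F [-2.6 -0.2  5.4] M [-0.29  0.82  0.04] op7.5 j [ 0.43  0.26 -0.47  0.   -0.84  1.25]
```

{"fn": "apply_moves", "kwargs": {
  "steps": "0 0 -0.07 0 0 0 255;0.3 0 0 0 0 0 255;0.5 0 0 0 0 0 255;0.5 0 0 0 0 0 255;0 0 0 0 0 0 255"
}}

```text
t: 13.27
tool_pos: [548.6, 34.0, 69.4]
tool_rot: [-3.137, -0.167, -0.003]
contact_force: [2.1, -0.6, 2.2]
opening: 7.2
```

Run:
```python
from h import *
st()
```

```text
t13.27 [548.6  34.   69.4] yaw6.10 tilt0.09 F [ 2.1 -0.6  2.2] M [-0.15 -0.62  0.02] op7.2 j [ 0.42  0.28 -0.44  0.   -0.84  1.26]
```

{"fn": "apply_moves", "kwargs": {
  "steps": "0 0 -0.03 0 0 0 255;0.4 0 0 0 0 0 255;0.4 0 0 0 0 0 255;0.3 0 0 0 0 0 255;0 0 0 0 0 0 255"
}}

```text
t: 13.68
tool_pos: [558.5, 34.9, 69.4]
tool_rot: [3.137, 0.167, 0.001]
contact_force: [0.1, -0.3, 1.2]
opening: 7.4
```

Run:
```python
from h import *
st()
```

```text
t13.68 [558.5  34.9  69.4] yaw6.09 tilt0.03 F [ 0.1 -0.3  1.2] M [-0.19 -0.27  0.03] op7.4 j [ 0.41  0.3  -0.42  0.   -0.85  1.26]
```

{"fn": "apply_moves", "kwargs": {
  "steps": "0.4 0 -0.02 0 0 0 255;0.4 0 0 0 0 0 255;0.4 0 0 0 0 0 255;0.3 0 0 0 0 0 255;0 0 0 0 0 0 255"
}}

```text
t: 14.1
tool_pos: [573.5, 36.5, 69.5]
tool_rot: [3.137, 0.167, 0.001]
contact_force: [1.6, -0.1, 0.2]
opening: 7.3
```

{"fn": "apply_moves", "kwargs": {
  "steps": "0.2 0 0 0 0 0 255;0 0 0 0 0 0 255"
}}

```text
t: 14.27
tool_pos: [574.9, 36.6, 69.5]
tool_rot: [3.137, 0.167, 0.0]
contact_force: [0.3, -0.4, 0.2]
opening: 7.1
```

{"fn": "apply_moves", "kwargs": {
  "steps": "0.2 0 0 0 0 0 255;0 0 0 0 0 0 255"
}}

```text
t: 14.43
tool_pos: [576.7, 36.8, 69.5]
tool_rot: [-3.137, -0.167, 0.0]
contact_force: [-0.6, -1.1, -0.6]
opening: 7.5
```

{"fn": "apply_moves", "kwargs": {
  "steps": "0.2 0 0 0 0 0 255;0 0 0 0 0 0 255"
}}

```text
t: 14.6
tool_pos: [578.8, 37.0, 69.5]
tool_rot: [-3.137, -0.167, 0.0]
contact_force: [-0.8, -0.0, -0.6]
opening: 7.5
```

{"fn": "apply_moves", "kwargs": {
  "steps": "0.15 0 0 0 0 0 255;0 0 0 0 0 0 255"
}}

```text
t: 14.77
tool_pos: [580.3, 37.2, 69.5]
tool_rot: [-3.137, -0.167, -0.0]
contact_force: [0.7, -0.2, -1.9]
opening: 7.4
```

{"fn": "apply_moves", "kwargs": {
  "steps": "0.15 0 0 0 0 0 255;0 0 0 0 0 0 255"
}}

```text
t: 14.93
tool_pos: [581.5, 37.3, 69.5]
tool_rot: [3.137, 0.167, -0.001]
contact_force: [-1.8, -0.5, 0.1]
opening: 7.7
```

{"fn": "apply_moves", "kwargs": {
  "steps": "0.15 0 0 0 0 0 255;0 0 0 0 0 0 255"
}}

```text
t: 15.1
tool_pos: [582.7, 37.3, 69.5]
tool_rot: [3.137, 0.166, -0.002]
contact_force: [-3.2, -0.6, -0.8]
opening: 7.2
```

{"fn": "apply_moves", "kwargs": {
  "steps": "-0.2 0.1 0 0 0 0 255;0 0.1 0 0 0 0 255;0 0.05 0 0 0 0 255;0 0 0 0 0 0 255"
}}

```text
t: 15.43
tool_pos: [581.6, 35.2, 70.0]
tool_rot: [-3.137, -0.167, -0.001]
contact_force: [-2.8, 3.0, 2.5]
opening: 7.5
```

Run:
```python
from h import *
st()
```

```text
t15.43 [581.6  35.2  70. ] yaw6.09 tilt0.06 F [-2.8  3.   2.5] M [1.38 1.05 0.04] op7.5 j [ 0.4   0.33 -0.37 -0.   -0.87  1.28]
```

{"fn": "apply_moves", "kwargs": {
  "steps": "0 0 0 0 0 0 200;0 0 0 0 0 0 150;0 0 0 0 0 0 100;0 0 0 0 0 0 60;0 0 0 0 0 0 0;0 0 -1.5 0 0 0 0;0 0 -2.5 0 0 0 0;0 0 -3 0 0 0 0"
}}

```text
t: 16.1
tool_pos: [580.1, 34.3, 138.7]
tool_rot: [3.136, 0.166, -0.006]
contact_force: [-0.3, 0.3, 0.6]
opening: 85.3
```

{"fn": "apply_moves", "kwargs": {
  "steps": "-2 -2 -3 0 0 0 0;-3 -3 -1 0 0 2 0;-3 -3 0 0 0 2 0;-2 -3 0 0 0 2 0;-2 -3.5 0 0 0 2 0;-1 -3.5 0 0 0 2 0"
}}

```text
t: 16.6
tool_pos: [444.2, 205.5, 180.0]
tool_rot: [-3.138, 0.111, -0.001]
contact_force: [0.7, -0.1, 0.2]
opening: 85.6
```

Run:
```python
from h import *
st()
D=(593.5,46.5,6)
sc=manip.get_image("scene"); tp=manip.get_image("top")
np.save("scene.npy",sc,allow_pickle=True);np.save("top.npy",tp,allow_pickle=True)
c=tf((593.5,45.3,6),[(-5,-9,0)])[0]
w=dockw(D)+[(l+[0,0,8],cc) for l,cc in rackw((c[0],c[1],6))]
crop(sc,(205,125,75,75),8,"pics/j_s.png",w); crop(tp,(190,145,70,75),8,"pics/j_t.png",w)
crop(sc,(205,125,75,75),8,"pics/j_s0.png"); crop(tp,(190,145,70,75),8,"pics/j_t0.png")
```

```text
t16.60 [444.2 205.5 180. ] yaw-4.05 tilt0.09 F [ 0.7 -0.1  0.2] M [-0.02 -0.15  0.02] op85.6 j [ 0.84  0.07 -0.42 -0.   -1.08  0.66]
```

View pics/j_s0.png

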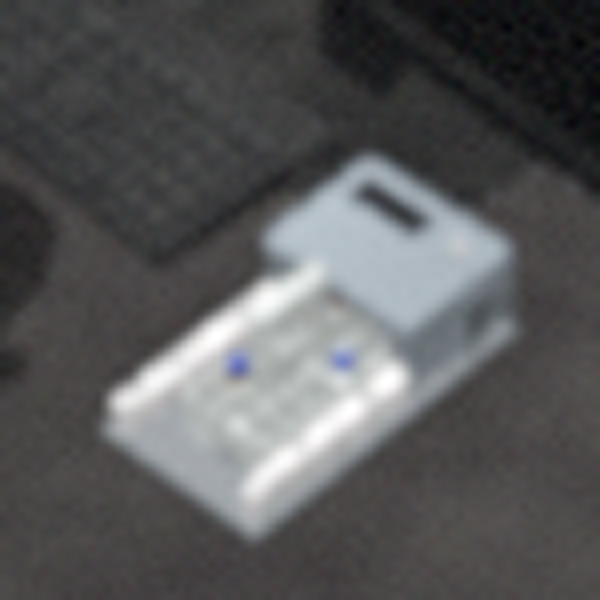

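View pics/j_t0.png

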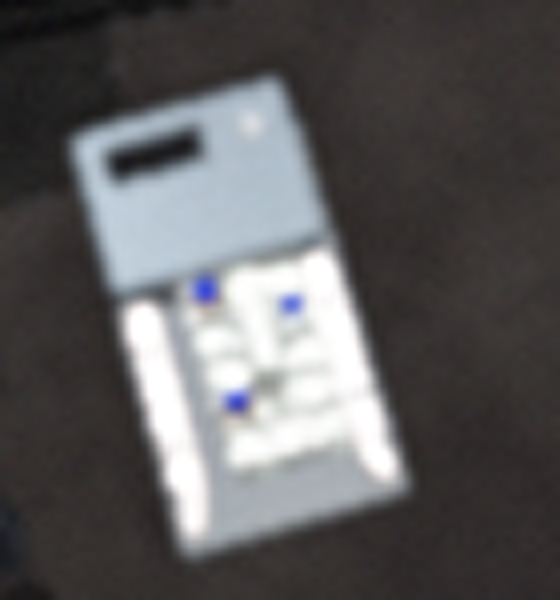

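View pics/j_t.png

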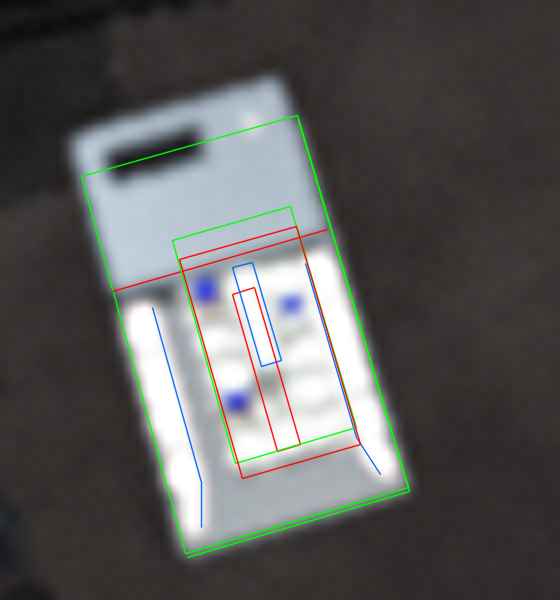

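View pics/j_s.png

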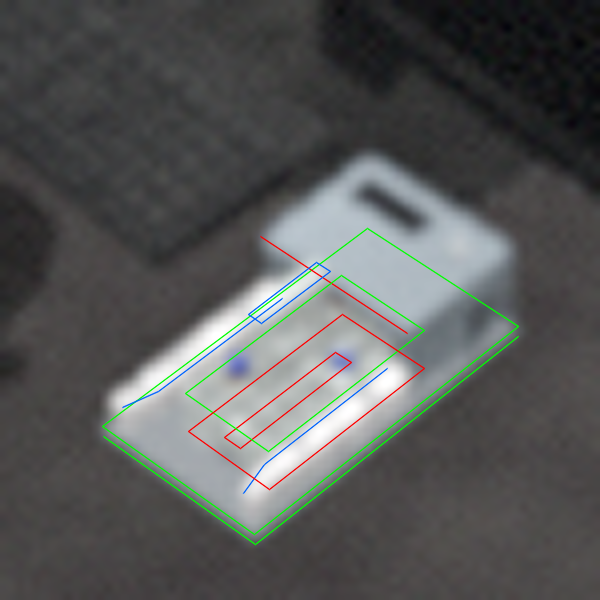

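The rack is in the bay against the right rail, rear end under the hood (right edge at about (350,430) in the crop), with the left gap clear. Next is the bar.

Run:
```python
from h import *
print(tf((436,285.2,-13.5),[(-30,0,0)]))
plan([(407,292.2,130,-13.5,5)])
```

```text
[[406.82890239 292.20336092   0.        ]]
-0.88 -1.62 1.00 0 0 1.95
-0.93 -1.58 1.00 0 0 1.95
-0.99 -1.55 1.00 0 0 1.95
-1.04 -1.52 1.00 0 0 1.95
-1.09 -1.48 1.00 0 0 1.95
--
```

{"fn": "apply_moves", "kwargs": {
  "steps": "-0.9 -1.6 0.8 0 0 2 0;-0.9 -1.6 0.8 0 0 2 0;-1 -1.55 0.8 0 0 2 0;-1 -1.5 0.8 0 0 2 0;-1.1 -1.5 0.8 0 0 1.5 0;0 0 0 0 0 0 0"
}}

```text
t: 17.2
tool_pos: [407.5, 289.7, 137.7]
tool_rot: [3.119, -0.367, -0.002]
contact_force: [-0.0, -0.2, 0.0]
opening: 85.5
```

Run:
```python
from h import *
st(); plan([(407,292.2,51,-13.5,1)])
b=(436,285.2,-13.5)
s,p,th,_=pose()
tt=[(np.array([p+[0,0,0],p+[0,0,60]]),(0,255,255))]
sc=manip.get_image("scene"); tp=manip.get_image("top")
crop(sc,(145,105,60,70),8,"pics/k_s.png",barw(b)+tt); crop(tp,(135,190,60,70),8,"pics/k_t.png",barw(b)+tt)
```

```text
t17.20 [407.5 289.7 137.7] yaw-13.44 tilt0.10 F [-0.  -0.2  0. ] M [0.   0.02 0.01] op85.5 j [ 1.01  0.13 -0.46 -0.   -0.98  0.32]
-0.10 -0.23 8.67 0 0 0.06
--
```

View pics/k_s.png

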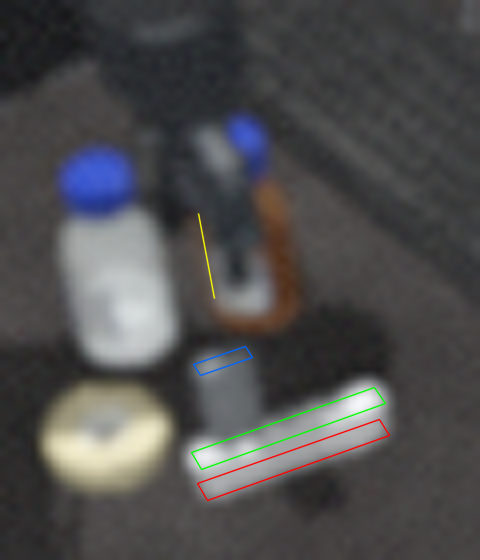

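View pics/k_t.png

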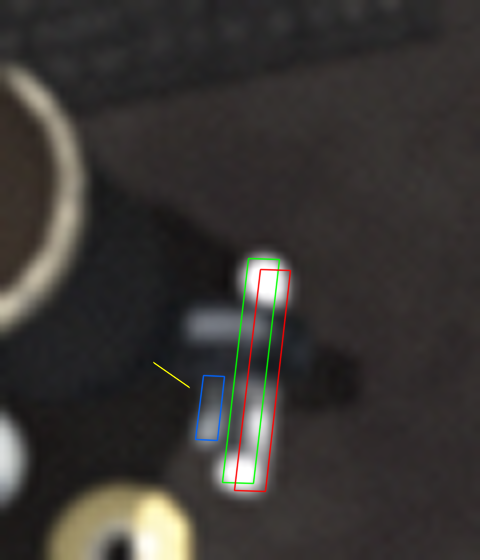

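{"fn": "apply_moves", "kwargs": {
  "steps": "0 -0.2 1.5 0 0 0 0;0 0 1.5 0 0 0 0;0 0 1.5 0 0 0 0;0 0 1.5 0 0 0 0;0 0 1.4 0 0 0 0;0 0 1.2 0 0 0 0;0 0 0 0 0 0 0"
}}

```text
t: 17.88
tool_pos: [408.5, 288.5, 51.4]
tool_rot: [3.117, -0.368, -0.003]
contact_force: [-0.7, 0.9, 0.1]
opening: 85.3
```

{"fn": "apply_moves", "kwargs": {
  "steps": "0 0 0 0 0 0 100;0 0 0 0 0 0 180;0 0 0 0 0 0 230;0 0 0 0 0 0 255;0 0 0 0 0 0 255;0 0 0 0 0 0 255;0 0 0 0 0 0 255;0 0 0 0 0 0 255",
  "force": 40
}}

```text
t: 18.55
tool_pos: [409.2, 290.8, 53.7]
tool_rot: [-3.119, 0.366, -0.001]
contact_force: [-0.9, 0.1, 5.3]
opening: 8.7
```

Run:
```python
from h import *
st()
```

```text
t18.55 [409.2 290.8  53.7] yaw-13.40 tilt0.06 F [-0.9  0.1  5.3] M [0.06 0.52 0.02] op8.7 j [ 1.01  0.23 -0.56  0.   -0.78  0.33]
```

{"fn": "apply_moves", "kwargs": {
  "steps": "0 0 -0.4 0 0 0 255;0 0 -0.8 0 0 0 255;0 0 -1 0 0 0 255;0 0 -1 0 0 0 255;0 0 -0.8 0 0 0 255;0 0 0 0 0 0 255;0 0 0 0 0 0 255"
}}

```text
t: 19.13
tool_pos: [409.1, 290.8, 93.9]
tool_rot: [-3.118, 0.367, -0.001]
contact_force: [0.6, 0.8, -0.5]
opening: 8.7
```

Run:
```python
from h import *
st(); D=(593.7,45.5,6.4)
t=tf(D,[(-162.4,31,0)])[0]; print(t)
plan([(t[0],t[1],93,6.4,15)])
b=(436,285.2,-13.5)
sc=manip.get_image("scene"); tp=manip.get_image("top")
bb=[(l+[0,0,40],c) for l,c in barw(b)]
crop(sc,(145,105,60,70),8,"pics/m_s.png",bb); crop(tp,(135,190,60,70),8,"pics/m_t.png",bb)
```

```text
t19.13 [409.1 290.8  93.9] yaw-13.42 tilt0.11 F [ 0.6  0.8 -0.5] M [0.   0.09 0.02] op8.7 j [ 1.01  0.18 -0.52 -0.   -0.87  0.33]
[428.85655303  58.2042509    0.        ]
0.49 1.48 0.01 0 0 -1.32
0.45 1.49 0.01 0 0 -1.32
0.42 1.50 0.01 0 0 -1.32
0.38 1.51 0.01 0 0 -1.32
0.35 1.52 0.01 0 0 -1.32
0.31 1.52 0.01 0 0 -1.32
0.28 1.53 0.01 0 0 -1.32
0.24 1.54 0.01 0 0 -1.32
0.21 1.54 0.01 0 0 -1.32
0.17 1.55 0.01 0 0 -1.32
0.14 1.55 0.01 0 0 -1.32
0.10 1.55 0.01 0 0 -1.32
0.07 1.56 0.01 0 0 -1.32
0.03 1.56 0.01 0 0 -1.32
-0.01 1.56 0.01 0 0 -1.32
--
```

View pics/m_s.png

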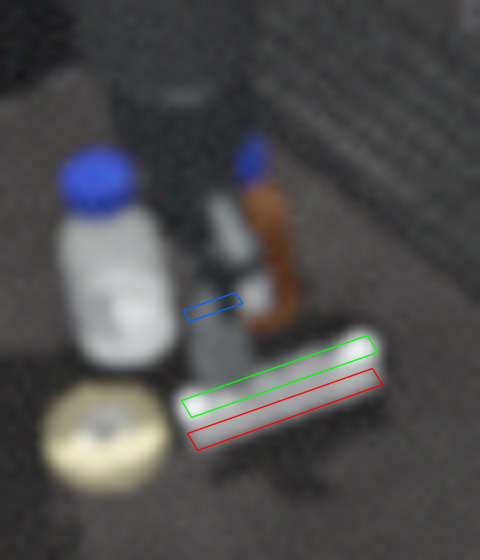

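View pics/m_t.png

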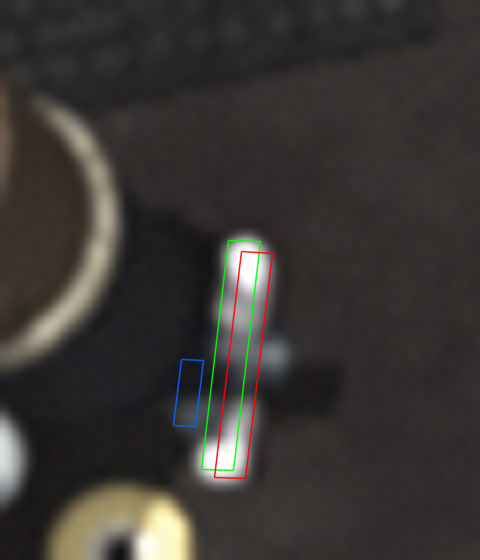

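{"fn": "apply_moves", "kwargs": {
  "steps": "0.5 1.5 0 0 0 -1.4 255;0.5 2 0 0 0 -2 255;0.5 2.2 0 0 0 -2 255;0.4 2.2 0 0 0 -2 255;0.4 2.2 0 0 0 -2 255;0.3 2.2 0 0 0 -2 255;0.3 2.2 0 0 0 -2 255;0.2 2.2 0 0 0 -2 255"
}}

```text
t: 19.9
tool_pos: [419.9, 119.3, 92.7]
tool_rot: [3.14, 0.057, -0.001]
contact_force: [1.1, 0.9, -1.7]
opening: 8.8
```

Run:
```python
from h import *
st(); plan([(428.9,58.2,90,6.4,4)])
```

```text
t19.90 [419.9 119.3  92.7] yaw2.09 tilt0.06 F [ 1.1  0.9 -1.7] M [ 0.05 -0.04  0.06] op8.8 j [ 0.73  0.07 -0.65 -0.   -0.85  0.88]
0.17 1.54 0.07 0 0 -1.08
0.14 1.54 0.07 0 0 -1.08
0.11 1.54 0.07 0 0 -1.08
0.08 1.54 0.07 0 0 -1.08
--
```

{"fn": "apply_moves", "kwargs": {
  "steps": "0.1 1.8 0 0 0 -1.1 255;0.1 1.6 0 0 0 -1.1 255;0.1 1.4 0 0 0 -1.1 255;0.1 0.9 0 0 0 -0.8 255;0 0.1 0 0 0 0 255;0 0 0 0 0 0 255"
}}

```text
t: 20.4
tool_pos: [427.5, 62.5, 92.8]
tool_rot: [3.137, 0.164, -0.001]
contact_force: [-0.2, 0.5, -1.1]
opening: 8.9
```

Run:
```python
from h import *
st(); plan([(428.9,58.2,63,6.4,1)])
D=(593.7,45.5,6.4)
s,p,th,_=pose()
def bk():
    c=tf((p[0],p[1],th),[(27.4,0,0)])[0]; return [(l+[0,0,p[2]-53.7],cc) for l,cc in barw((c[0],c[1],th))]
sc=manip.get_image("scene"); tp=manip.get_image("top")
w=dockw(D)+bk()
crop(sc,(185,125,95,75),7,"pics/n_s.png",w); crop(tp,(190,145,70,95),6,"pics/n_t.png",w)
```

```text
t20.40 [427.5  62.5  92.8] yaw5.98 tilt0.05 F [-0.2  0.5 -1.1] M [0.03 0.01 0.02] op8.9 j [ 0.61  0.07 -0.66 -0.   -0.85  1.07]
0.09 0.44 2.98 0 0 -0.42
--
```

View pics/n_s.png

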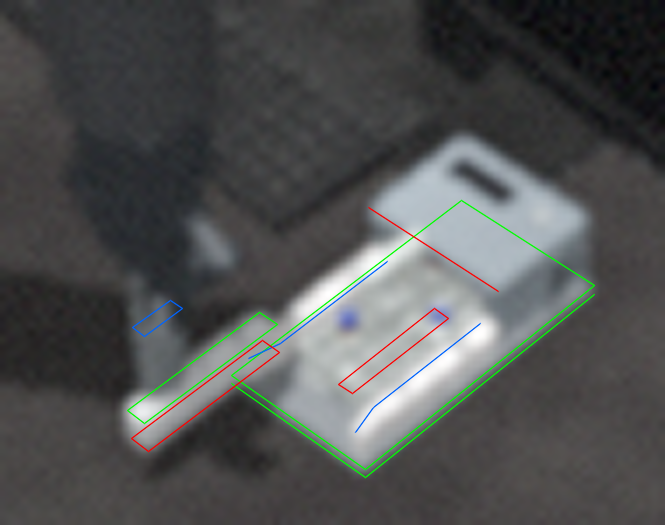

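View pics/n_t.png

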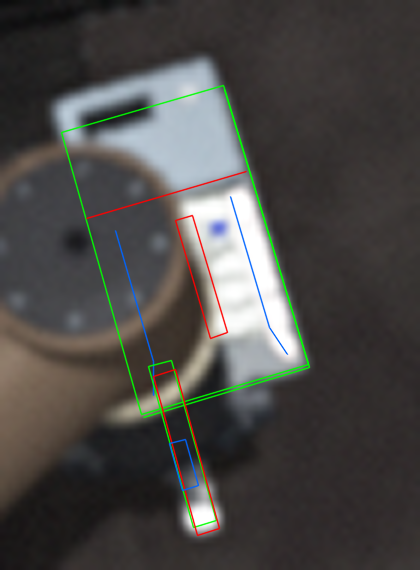

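{"fn": "apply_moves", "kwargs": {
  "steps": "-0.4 0.25 0.4 0 0 -0.2 255;-0.3 0.2 0.6 0 0 -0.2 255;0 0 0.6 0 0 0 255;0 0 0.6 0 0 0 255;0 0 0.4 0 0 0 255;0 0 0.2 0 0 0 255;0 0 0 0 0 0 255"
}}

```text
t: 21.08
tool_pos: [421.0, 57.6, 64.5]
tool_rot: [3.136, 0.178, -0.002]
contact_force: [-1.1, -0.5, -1.2]
opening: 8.5
```

Run:
```python
from h import *
st()
```

```text
t21.08 [421.   57.6  64.5] yaw6.48 tilt0.07 F [-1.1 -0.5 -1.2] M [ 0.02  0.03 -0.05] op8.5 j [ 0.6   0.1  -0.71  0.   -0.77  1.08]
```

{"fn": "apply_moves", "kwargs": {
  "steps": "0 0 0.1 0 0 0 255;0 0 0 0 0 0 255"
}}

```text
t: 21.25
tool_pos: [421.4, 57.9, 64.2]
tool_rot: [-3.137, -0.178, -0.0]
contact_force: [0.5, -0.4, -2.0]
opening: 8.5
```

{"fn": "apply_moves", "kwargs": {
  "steps": "0 0 0.1 0 0 0 255;0 0 0 0 0 0 255"
}}

```text
t: 21.42
tool_pos: [421.4, 57.8, 63.2]
tool_rot: [-3.136, -0.177, -0.0]
contact_force: [-0.7, -0.3, -1.1]
opening: 8.6
```

{"fn": "apply_moves", "kwargs": {
  "steps": "0.3 0 0.05 0 0 0 255;0.5 0 0 0 0 0 255;0.5 0 0 0 0 0 255;0.4 0 0 0 0 0 255;0 0 0 0 0 0 255"
}}

```text
t: 21.83
tool_pos: [439.4, 60.0, 62.7]
tool_rot: [3.137, 0.177, 0.001]
contact_force: [0.2, 0.3, -1.1]
opening: 8.2
```

Run:
```python
from h import *
st()
D=(593.7,45.5,6.4)
s,p,th,_=pose()
def bk():
    c=tf((p[0],p[1],th),[(27.4,0,0)])[0]; return [(l+[0,0,p[2]-53.7],cc) for l,cc in barw((c[0],c[1],th))]
sc=manip.get_image("scene"); tp=manip.get_image("top")
w=dockw(D)+bk()
crop(sc,(185,125,95,75),8,"pics/o_s0.png"); crop(tp,(190,145,70,95),6,"pics/o_t0.png")
crop(sc,(185,125,95,75),8,"pics/o_s.png",w); crop(tp,(190,145,70,95),6,"pics/o_t.png",w)
```

```text
t21.83 [439.4  60.   62.7] yaw6.48 tilt0.03 F [ 0.2  0.3 -1.1] M [ 0.    0.02 -0.01] op8.2 j [ 0.58  0.13 -0.67  0.   -0.77  1.1 ]
```

View pics/o_s0.png

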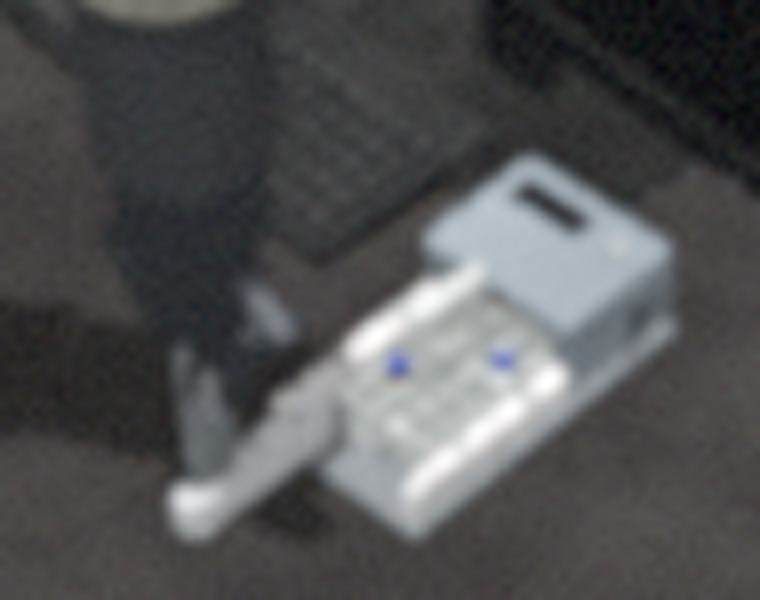

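View pics/o_t0.png

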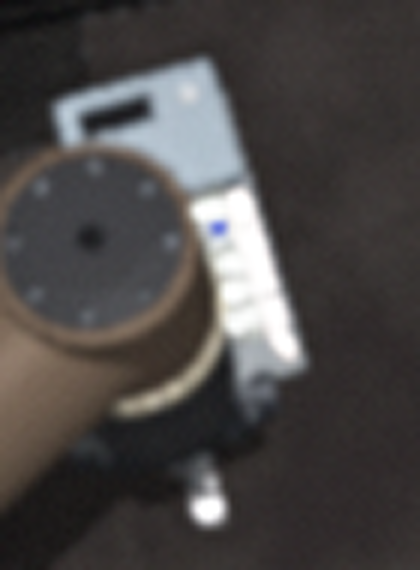

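View pics/o_s.png

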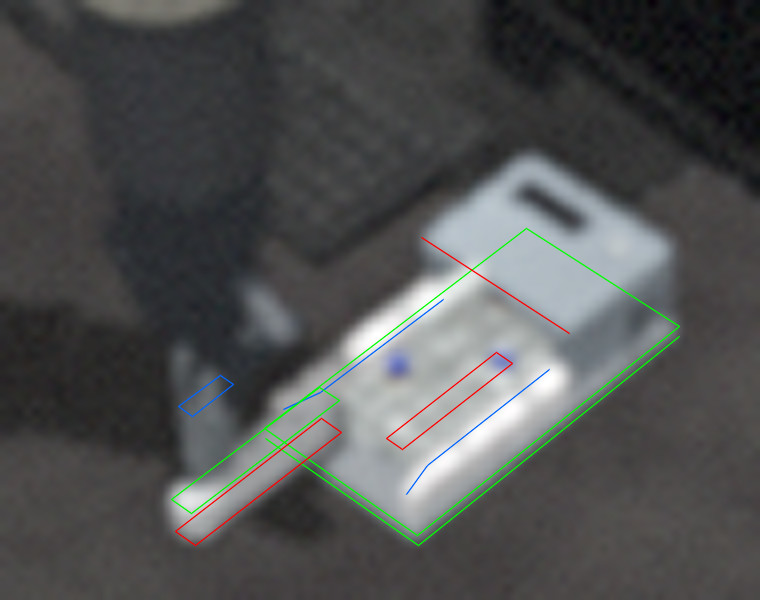

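The bar's nose sits at about (335,400) in the crop, in the flare between the left rail and the rack's corner. I'll slide it in gently and check the force as I go.

{"fn": "apply_moves", "kwargs": {
  "steps": "0.3 0 0 0 0 0 255;0.3 0 0 0 0 0 255;0.3 0 0 0 0 0 255;0 0 0 0 0 0 255"
}}

```text
t: 22.27
tool_pos: [447.9, 60.9, 62.7]
tool_rot: [-3.137, -0.178, -0.001]
contact_force: [0.5, 0.3, -0.8]
opening: 8.5
```

{"fn": "apply_moves", "kwargs": {
  "steps": "0.3 0 0 0 0 0 255;0.3 0 0 0 0 0 255;0 0 0 0 0 0 255"
}}

```text
t: 22.52
tool_pos: [453.8, 61.6, 62.7]
tool_rot: [-3.136, -0.178, -0.001]
contact_force: [0.8, -1.0, -0.6]
opening: 8.5
```

{"fn": "apply_moves", "kwargs": {
  "steps": "0.3 0 0 0 0 0 255;0.3 0 0 0 0 0 255;0 0 0 0 0 0 255"
}}

```text
t: 22.77
tool_pos: [459.8, 62.3, 62.7]
tool_rot: [-3.137, -0.178, -0.001]
contact_force: [-0.3, 0.5, -0.8]
opening: 9.0
```

Run:
```python
from h import *
st()
```

```text
t22.77 [459.8  62.3  62.7] yaw6.49 tilt0.02 F [-0.3  0.5 -0.8] M [ 0.01 -0.04  0.04] op9.0 j [ 0.56  0.16 -0.63  0.   -0.78  1.12]
```

{"fn": "apply_moves", "kwargs": {
  "steps": "0.4 0 0 0 0 0 255;0.4 0 0 0 0 0 255;0.4 0 0 0 0 0 255;0 0 0 0 0 0 255"
}}

```text
t: 23.1
tool_pos: [472.0, 63.7, 62.7]
tool_rot: [-3.137, -0.178, -0.001]
contact_force: [0.5, -0.4, -0.2]
opening: 8.9
```

{"fn": "apply_moves", "kwargs": {
  "steps": "0.4 0 0 0 0 0 255;0.4 0 0 0 0 0 255;0.4 0 0 0 0 0 255;0 0 0 0 0 0 255"
}}

```text
t: 23.43
tool_pos: [483.9, 65.0, 62.7]
tool_rot: [3.137, 0.178, 0.001]
contact_force: [0.6, -0.2, -0.4]
opening: 8.7
```

{"fn": "apply_moves", "kwargs": {
  "steps": "0.4 0 0 0 0 0 255;0.4 0 0 0 0 0 255;0.4 0 0 0 0 0 255;0 0 0 0 0 0 255"
}}

```text
t: 23.77
tool_pos: [495.8, 66.3, 62.7]
tool_rot: [3.137, 0.178, 0.001]
contact_force: [0.7, -0.8, -0.7]
opening: 8.8
```

Run:
```python
from h import *
st()
```

```text
t23.77 [495.8  66.3  62.7] yaw6.49 tilt0.03 F [ 0.7 -0.8 -0.7] M [-0.02  0.02  0.02] op8.8 j [ 0.53  0.22 -0.56  0.   -0.8   1.16]
```

{"fn": "apply_moves", "kwargs": {
  "steps": "0.4 0 0 0 0 0 255;0.5 0 0 0 0 0 255;0.5 0 0 0 0 0 255;0.5 0 0 0 0 0 255;0 0 0 0 0 0 255"
}}

```text
t: 24.18
tool_pos: [514.9, 68.5, 62.7]
tool_rot: [3.137, 0.178, 0.001]
contact_force: [0.5, -0.2, -1.6]
opening: 8.4
```

{"fn": "apply_moves", "kwargs": {
  "steps": "0.4 0 0 0 0 0 255;0.5 0 0 0 0 0 255;0.5 0 0 0 0 0 255;0.5 0 0 0 0 0 255;0 0 0 0 0 0 255"
}}

```text
t: 24.6
tool_pos: [533.8, 70.7, 62.7]
tool_rot: [3.137, 0.178, 0.001]
contact_force: [-0.3, 0.3, -1.8]
opening: 8.7
```

{"fn": "apply_moves", "kwargs": {
  "steps": "0.4 0 0 0 0 0 255;0.5 0 0 0 0 0 255;0.5 0 0 0 0 0 255;0 0 0 0 0 0 255"
}}

```text
t: 24.93
tool_pos: [547.7, 72.2, 62.7]
tool_rot: [3.137, 0.178, 0.001]
contact_force: [-0.1, 0.2, -0.9]
opening: 8.7
```

Run:
```python
from h import *
st()
```

```text
t24.93 [547.7  72.2  62.7] yaw6.49 tilt0.04 F [-0.1  0.2 -0.9] M [0.03 0.   0.  ] op8.7 j [ 0.49  0.29 -0.44  0.   -0.83  1.2 ]
```

{"fn": "apply_moves", "kwargs": {
  "steps": "0.4 0 0 0 0 0 255;0.5 0 0 0 0 0 255;0.5 0 0 0 0 0 255;0.4 0 0 0 0 0 255;0.3 0 0 0 0 0 255;0 0 0 0 0 0 255"
}}

```text
t: 25.43
tool_pos: [568.0, 74.4, 62.6]
tool_rot: [3.137, 0.177, 0.0]
contact_force: [0.2, -0.4, 0.0]
opening: 8.6
```

{"fn": "apply_moves", "kwargs": {
  "steps": "0.2 0 0 0 0 0 255;0.2 0 0 0 0 0 255;0 0 0 0 0 0 255"
}}

```text
t: 25.68
tool_pos: [571.6, 74.9, 62.7]
tool_rot: [3.137, 0.178, 0.0]
contact_force: [0.1, -0.3, -0.9]
opening: 8.6
```

{"fn": "apply_moves", "kwargs": {
  "steps": "0.2 0 0 0 0 0 255;0 0 0 0 0 0 255"
}}

```text
t: 25.85
tool_pos: [573.6, 75.1, 62.7]
tool_rot: [3.137, 0.178, 0.0]
contact_force: [0.3, 0.1, -1.2]
opening: 8.6
```

{"fn": "apply_moves", "kwargs": {
  "steps": "0.2 0 0 0 0 0 255;0 0 0 0 0 0 255"
}}

```text
t: 26.02
tool_pos: [575.6, 75.4, 62.7]
tool_rot: [-3.137, -0.178, -0.0]
contact_force: [-0.6, 0.2, -1.0]
opening: 8.7
```

{"fn": "apply_moves", "kwargs": {
  "steps": "0.15 0 0 0 0 0 255;0 0 0 0 0 0 255"
}}

```text
t: 26.18
tool_pos: [577.0, 75.5, 62.7]
tool_rot: [-3.137, -0.178, -0.0]
contact_force: [0.4, 0.1, -1.1]
opening: 8.8
```

{"fn": "apply_moves", "kwargs": {
  "steps": "0.15 0 0 0 0 0 255;0 0 0 0 0 0 255"
}}

```text
t: 26.35
tool_pos: [578.0, 75.5, 62.5]
tool_rot: [3.136, 0.177, -0.001]
contact_force: [-0.9, -0.2, -2.7]
opening: 8.5
```

{"fn": "apply_moves", "kwargs": {
  "steps": "0.15 0 0 0 0 0 255;0 0 0 0 0 0 255"
}}

```text
t: 26.52
tool_pos: [578.2, 75.2, 62.4]
tool_rot: [3.136, 0.177, -0.005]
contact_force: [-6.7, 0.1, 2.8]
opening: 8.9
```

Run:
```python
from h import *
st()
```

```text
t26.52 [578.2  75.2  62.4] yaw6.46 tilt0.19 F [-6.7  0.1  2.8] M [-0.1   2.18  0.06] op8.9 j [ 0.46  0.34 -0.37 -0.   -0.86  1.22]
```

{"fn": "apply_moves", "kwargs": {
  "steps": "-0.15 0 0.05 0 0 0 255;0 0 0.05 0 0 0 255;0 0 0 0 0 0 255"
}}

```text
t: 26.77
tool_pos: [577.7, 75.4, 61.8]
tool_rot: [3.136, 0.178, -0.001]
contact_force: [-5.0, -0.2, 3.5]
opening: 8.9
```

Run:
```python
from h import *
st()
D=(593.7,45.5,6.4)
sc=manip.get_image("scene"); tp=manip.get_image("top")
w=dockw(D)
crop(sc,(195,115,85,75),9,"pics/p_s0.png"); crop(tp,(190,145,70,85),7,"pics/p_t0.png")
c=tf(D,[(15,31,0)])[0]
w=[(l+[0,0,8],cc) for l,cc in barw((c[0],c[1],6.4))]
crop(sc,(195,115,85,75),9,"pics/p_s.png",w)
```

```text
t26.77 [577.7  75.4  61.8] yaw6.48 tilt0.05 F [-5.  -0.2  3.5] M [-0.14  1.86  0.01] op8.9 j [ 0.47  0.34 -0.38 -0.   -0.86  1.22]
```

View pics/p_s0.png

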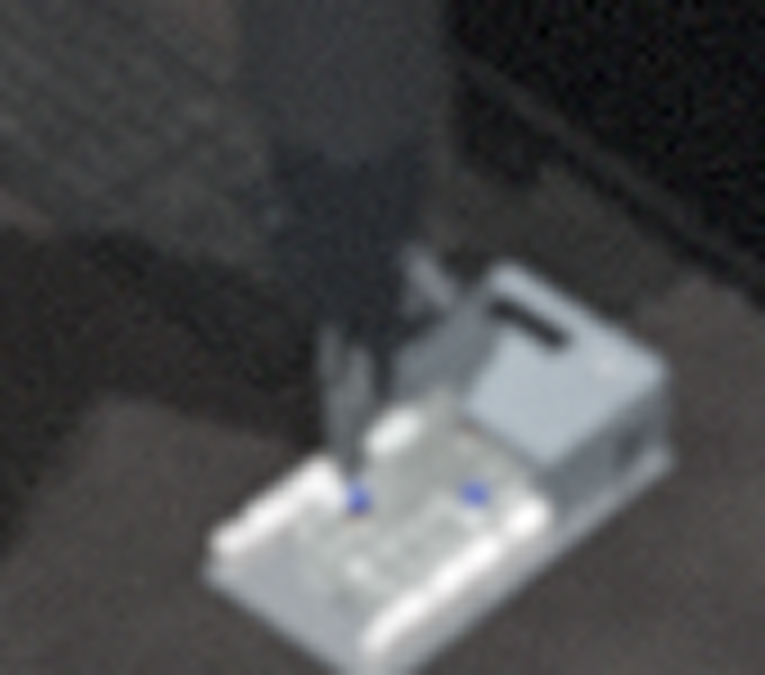

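View pics/p_t0.png

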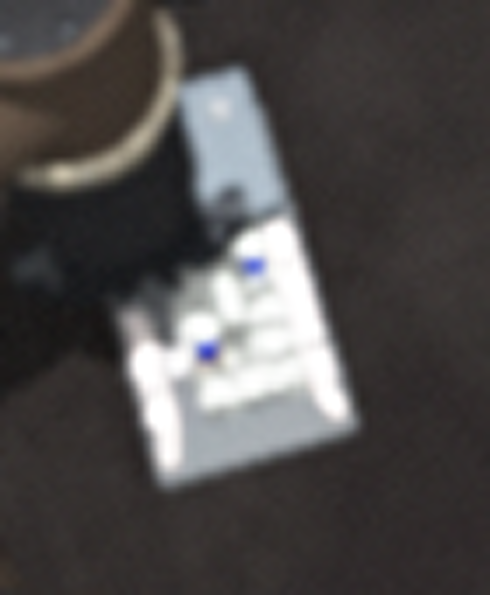

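View pics/p_s.png

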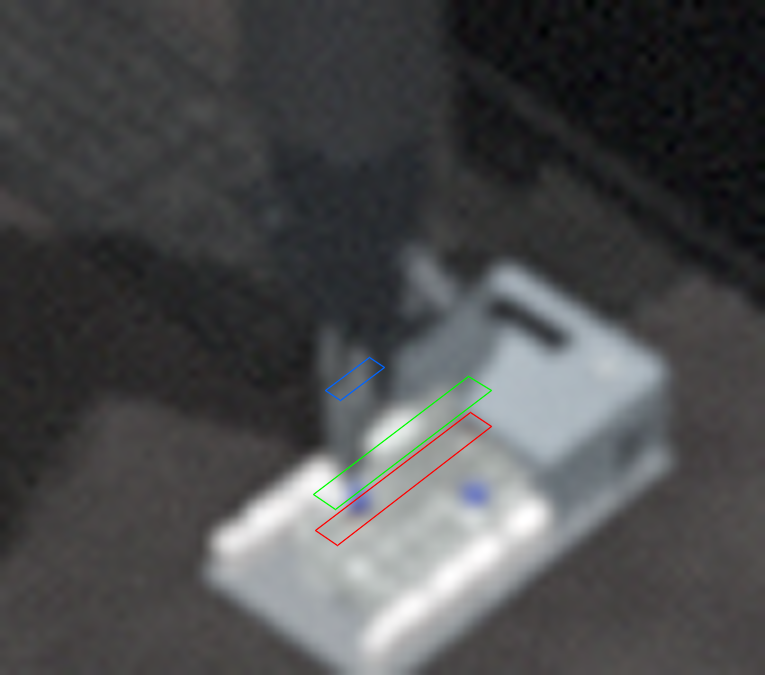

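{"fn": "apply_moves", "kwargs": {
  "steps": "0 0 0 0 0 0 220;0 0 0 0 0 0 195;0 0 0 0 0 0 180;0 0 0 0 0 0 180;0 0 0 0 0 0 180"
}}

```text
t: 27.28
tool_pos: [578.6, 75.7, 61.7]
tool_rot: [-3.136, -0.178, -0.001]
contact_force: [0.2, 0.6, -0.6]
opening: 25.0
```

Run:
```python
from h import *
st()
```

```text
t27.28 [578.6  75.7  61.7] yaw6.48 tilt0.03 F [ 0.2  0.6 -0.6] M [ 0.03 -0.01 -0.01] op25.0 j [ 0.47  0.34 -0.37  0.   -0.86  1.22]
```

{"fn": "apply_moves", "kwargs": {
  "steps": "0 0 -0.6 0 0 0 180;0 0 -1.2 0 0 0 180;0 0 -2 0 0 0 180;0 0 -2.5 0 0 0 180;0 0 -2.5 0 0 0 180;-2 -2 -2 0 0 0 180;-4 0 0 0 0 0 180;-4 0 0 0 0 0 180"
}}

```text
t: 27.95
tool_pos: [476.9, 85.0, 170.8]
tool_rot: [-3.136, -0.177, -0.004]
contact_force: [-1.0, 0.7, 0.7]
opening: 24.8
```

{"fn": "apply_moves", "kwargs": {
  "steps": "-3.5 -2 0 0 0 0 180;-2 -3 0 0 0 0 180;0 -3.5 0 0 0 0 180;0 -3.5 0 0 0 0 180;0 -3 0 0 0 0 180"
}}

```text
t: 28.37
tool_pos: [404.6, 229.1, 171.0]
tool_rot: [-3.134, -0.179, -0.003]
contact_force: [0.5, 0.2, -0.6]
opening: 25.3
```

Run:
```python
from h import *
st()
D=(593.7,45.5,6.4)
sc=manip.get_image("scene"); tp=manip.get_image("top")
np.save("scene2.npy",sc,allow_pickle=True);np.save("top2.npy",tp,allow_pickle=True)
crop(sc,(205,125,75,75),10,"pics/q_s0.png"); crop(tp,(190,145,60,75),8,"pics/q_t0.png")
c=tf(D,[(15,31,0)])[0]; r=tf(D,[(-5,-8.5,0)])[0]
w=[(l+[0,0,8],cc) for l,cc in barw((c[0],c[1],6.4))+rackw((r[0],r[1],6.4))]
crop(sc,(205,125,75,75),8,"pics/q_s.png",w); crop(tp,(190,145,60,75),8,"pics/q_t.png",w)
```

```text
t28.37 [404.6 229.1 171. ] yaw6.52 tilt0.16 F [ 0.5  0.2 -0.6] M [ 0.   -0.11  0.01] op25.3 j [ 0.94  0.03 -0.48  0.   -1.05  0.74]
```

View pics/q_s0.png

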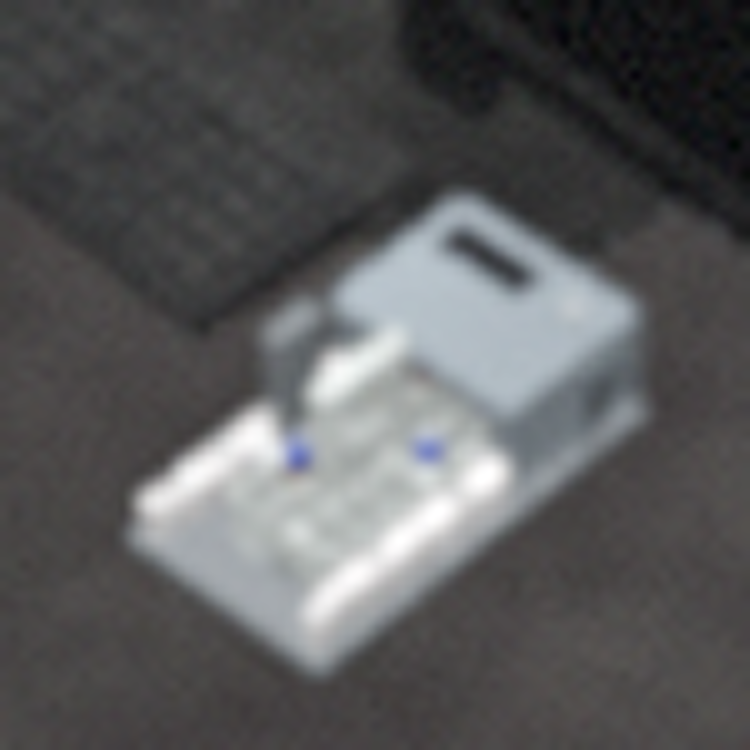

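View pics/q_t0.png

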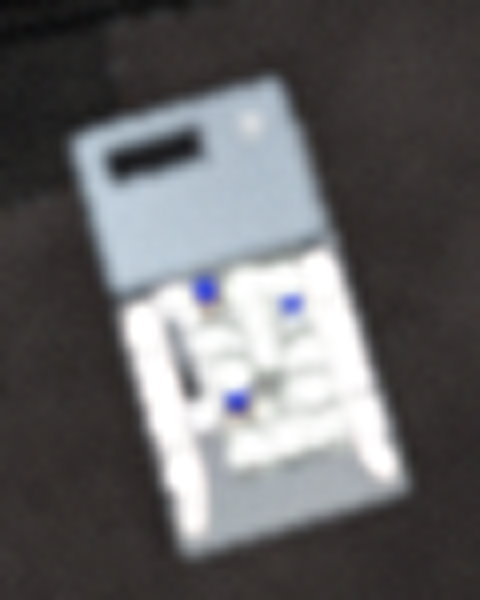

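View pics/q_s.png

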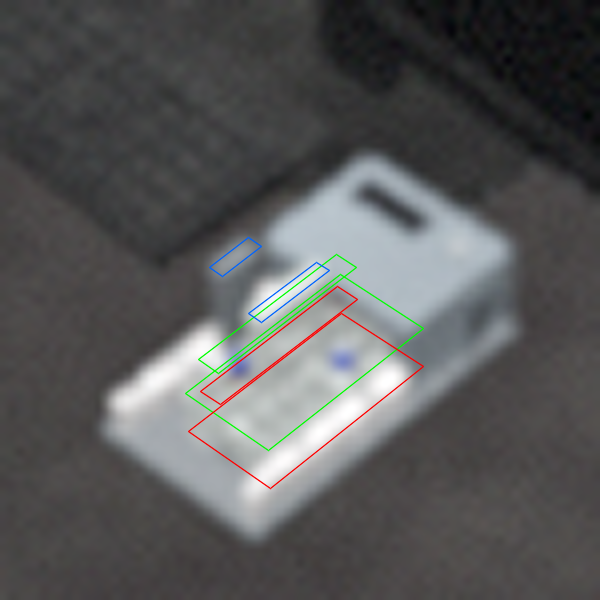

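View pics/q_t.png

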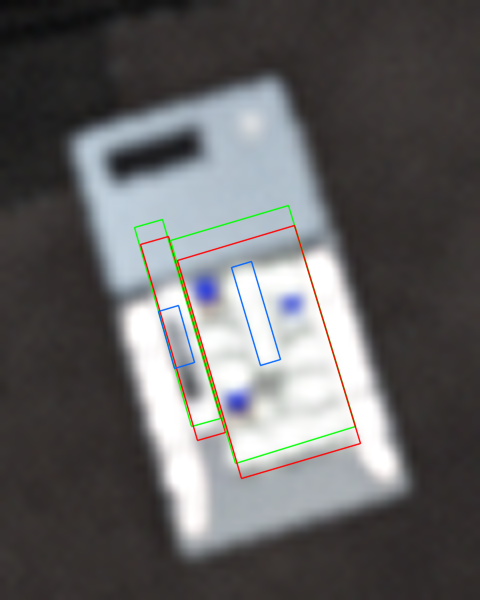

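The bar sits at its fully-in pose: the overlay matches and its grip top is at about (235,255). The vials are upright. I'll regrip the rack with the fingers only part open so they miss the bar's grip.

Run:
```python
from h import *
plan([(581,35.4,165,6.3,8)])
```

```text
1.90 2.68 0.07 0 0 0.05
1.90 2.68 0.07 0 0 0.05
1.90 2.68 0.07 0 0 0.05
1.91 2.68 0.07 0 0 0.05
1.91 2.67 0.07 0 0 0.05
1.91 2.67 0.07 0 0 0.05
1.91 2.67 0.07 0 0 0.05
1.91 2.67 0.07 0 0 0.05
--
```

{"fn": "apply_moves", "kwargs": {
  "steps": "1.9 2.7 0 0 0 0 180;1.9 2.7 0 0 0 0 180;1.9 2.7 0 0 0 0.1 180;1.9 2.7 0 0 0 0.1 180;1.9 2.7 0 0 0 0 180;1.9 2.7 0 0 0 0 180;1.9 2.7 0 0 0 0 180;1.9 2.5 0 0 0 0 180"
}}

```text
t: 29.13
tool_pos: [580.7, 29.1, 170.1]
tool_rot: [-3.137, -0.171, -0.0]
contact_force: [-0.0, 0.0, 0.3]
opening: 25.3
```

{"fn": "apply_moves", "kwargs": {
  "steps": "0 0 1 0 0 0 180;0 0 2 0 0 0 180;0 0 1 0 0 0 180;0 0 0 0 0 0 180"
}}

```text
t: 29.47
tool_pos: [578.1, 30.3, 127.3]
tool_rot: [3.136, 0.17, -0.007]
contact_force: [-1.0, -0.5, -1.1]
opening: 25.1
```

Run:
```python
from h import *
st(); plan([(581,35.6,70,6.3,1)])
s,p,th,_=pose()
sc=manip.get_image("scene"); tp=manip.get_image("top")
tt=[(np.array([p,p-[0,0,32]]),(0,255,255))]
crop(sc,(205,105,75,75),8,"pics/r_s0.png",tt)
```

```text
t29.47 [578.1  30.3 127.3] yaw6.22 tilt0.26 F [-1.  -0.5 -1.1] M [ 0.05  0.09 -0.01] op25.1 j [ 0.39  0.27 -0.31 -0.   -1.    1.29]
0.35 -0.49 5.73 0 0 -0.08
--
```

View pics/r_s0.png

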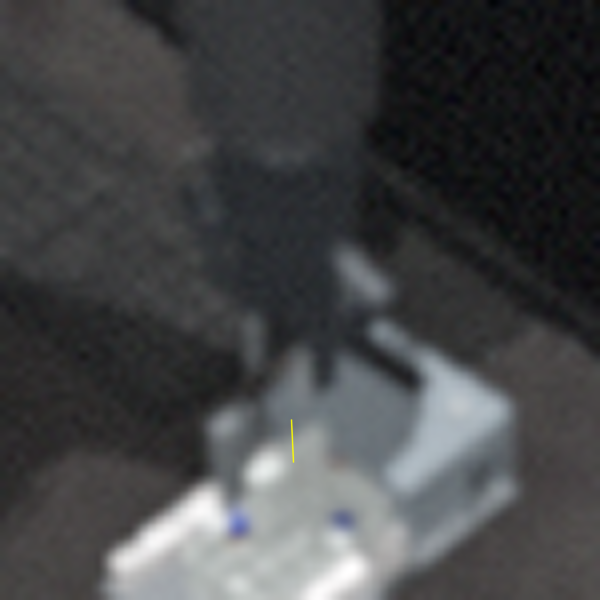

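{"fn": "apply_moves", "kwargs": {
  "steps": "0.2 -0.25 0.8 0 0 0 180;0.1 -0.25 0.8 0 0 0 180;0 0 0.4 0 0 0 180;0 0 0 0 0 0 180;0 0 0 0 0 0 180"
}}

```text
t: 29.98
tool_pos: [582.1, 36.7, 109.4]
tool_rot: [3.137, 0.173, -0.001]
contact_force: [0.3, -0.3, 0.6]
opening: 25.1
```

Run:
```python
from h import *
st(); plan([(581,35.6,70,6.3,1)])
sc=manip.get_image("scene"); tp=manip.get_image("top")
crop(sc,(205,125,60,60),10,"pics/s_s0.png")
```

```text
t29.98 [582.1  36.7 109.4] yaw6.31 tilt0.04 F [ 0.3 -0.3  0.6] M [-0.04  0.02  0.04] op25.1 j [ 0.4   0.29 -0.32  0.   -0.96  1.28]
-0.12 0.09 3.94 0 0 0.01
--
```

View pics/s_s0.png

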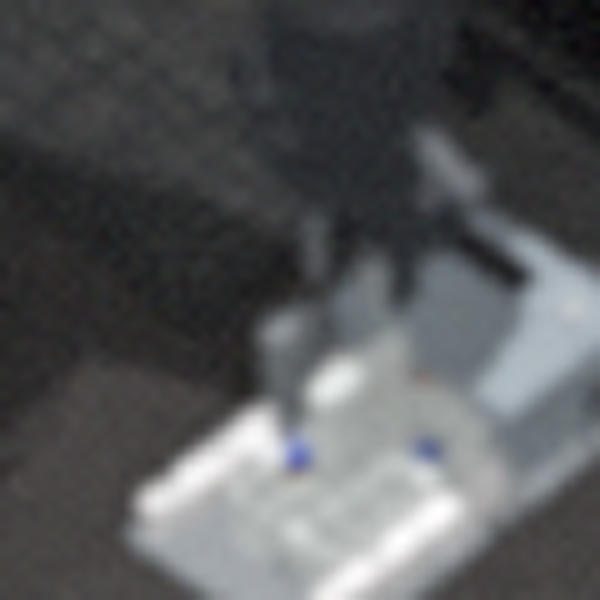

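{"fn": "apply_moves", "kwargs": {
  "steps": "-0.1 0.1 0.4 0 0 0 180;0 0 0.5 0 0 0 180;0 0 0.5 0 0 0 180;0 0 0 0 0 0 180"
}}

```text
t: 30.42
tool_pos: [580.6, 35.1, 94.3]
tool_rot: [3.137, 0.171, -0.003]
contact_force: [-0.2, -0.2, -0.4]
opening: 25.2
```

{"fn": "apply_moves", "kwargs": {
  "steps": "0 0 0.5 0 0 0 180;0 0 0.5 0 0 0 180;0 0 0.5 0 0 0 180;0 0 0 0 0 0 180"
}}

```text
t: 30.75
tool_pos: [580.7, 35.2, 79.3]
tool_rot: [3.137, 0.172, -0.003]
contact_force: [-0.9, -0.1, 0.0]
opening: 25.1
```

Run:
```python
from h import *
st()
```

```text
t30.75 [580.7  35.2  79.3] yaw6.27 tilt0.11 F [-0.9 -0.1  0. ] M [-0.01  0.02  0.07] op25.1 j [ 0.4   0.32 -0.36 -0.   -0.9   1.28]
```

{"fn": "apply_moves", "kwargs": {
  "steps": "0 0 0.4 0 0 0 180;0 0 0.4 0 0 0 180;0 0 0 0 0 0 180;0 0 0 0 0 0 215;0 0 0 0 0 0 235;0 0 0 0 0 0 255;0 0 0 0 0 0 255;0 0 0 0 0 0 255",
  "force": 50
}}

```text
t: 31.42
tool_pos: [581.6, 35.4, 72.8]
tool_rot: [-3.137, -0.172, -0.001]
contact_force: [0.2, -1.1, -0.6]
opening: 0.0
```

Run:
```python
from h import *
st()
```

```text
t31.42 [581.6  35.4  72.8] yaw6.28 tilt0.02 F [ 0.2 -1.1 -0.6] M [-0.02  0.02 -0.02] op0.0 j [ 0.4   0.33 -0.37  0.   -0.88  1.28]
```

The opening reads 0, so the fingers closed on nothing. I'll look before moving again.

Run:
```python
from h import *
D=(593.7,45.5,6.4)
sc=manip.get_image("scene"); tp=manip.get_image("top")
s,p,th,_=pose(); st()
r=tf(D,[(-5,-8.5,0)])[0]
w=[(l+[0,0,8],cc) for l,cc in rackw((r[0],r[1],6.4))]+[(np.array([p,p+[0,0,30]]),(0,255,255))]
crop(sc,(205,125,60,60),10,"pics/u_s0.png"); crop(tp,(180,130,75,85),7,"pics/u_t0.png")
crop(sc,(205,125,60,60),10,"pics/u_s.png",w); crop(tp,(180,130,75,85),7,"pics/u_t.png",w)
```

```text
t31.52 [581.5  35.4  72.8] yaw6.28 tilt0.02 F [ 0.2 -0.5  0.4] M [ 0.04 -0.03  0.08] op-0.2 j [ 0.4   0.33 -0.37  0.   -0.88  1.28]
```

View pics/u_s0.png

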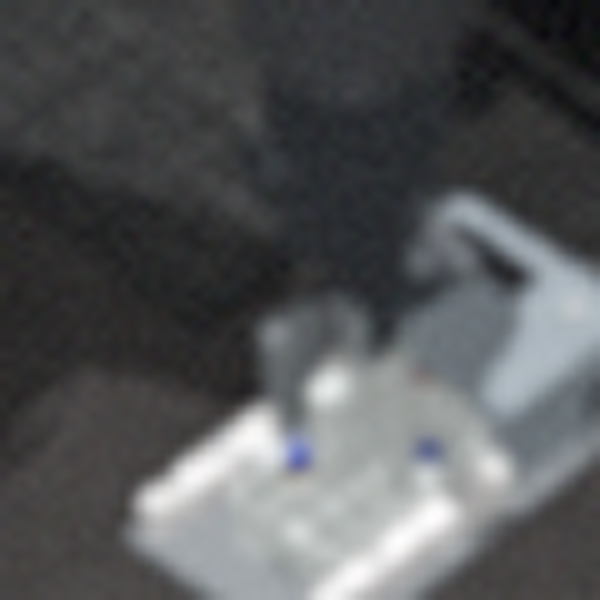

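View pics/u_t0.png

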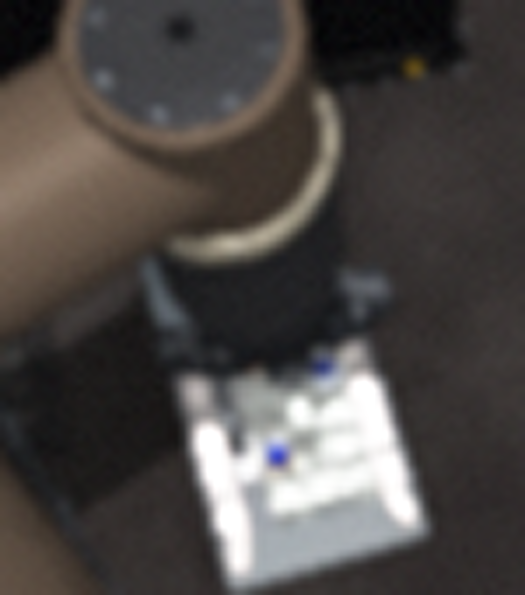

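View pics/u_s.png

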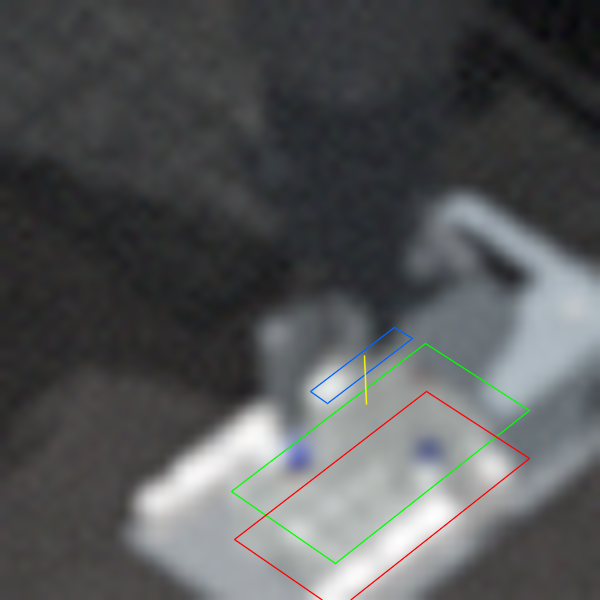

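Run:
```python
from h import *
sc=np.load("scene2.npy",allow_pickle=True).item()
def pr(p,o,k): return ((P(sc,p)-o+.5)*k).round(0).tolist()
print("l_s",pr([[471.4,-288.3,122.6],[471.4,-288.3,152.6]],[235,165],8))
print("s_s0",pr([[582.1,36.7,109.4],[582.1,36.7,139.4]],[205,125],10))
print("r_s0",pr([[578.1,30.3,127.3],[578.1,30.3,157]],[205,105],8))
R=sc["world_to_cam"]; print("cam",-R[:3,:3].T@R[:3,3])
a=cv2.imread("pics/u_s0.png"); 
im=manip.get_image("scene"); crop(im,(225,140,35,35),20,"pics/u2.png",[(np.array([[581.5,35.4,72.8],[581.5,35.4,102.8]]),(0,255,255))])
tp=manip.get_image("top"); crop(tp,(200,170,40,40),16,"pics/u2t.png")
```

```text
l_s [[312.0, 409.0], [314.0, 368.0]]
s_s0 [[362.0, 341.0], [360.0, 290.0]]
r_s0 [[291.0, 419.0], [289.0, 378.0]]
cam [ -318.58494535 -1104.66437156  1548.74477374]
```

View pics/u2.png

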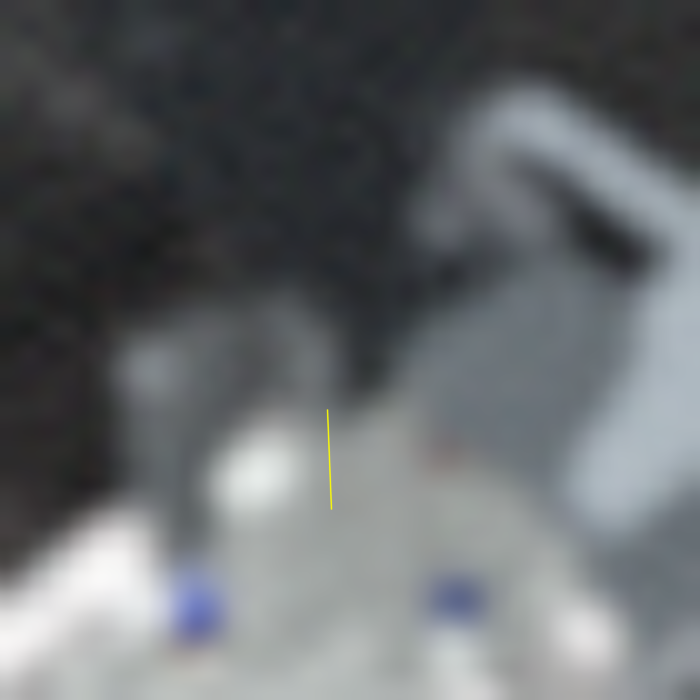

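View pics/u2t.png

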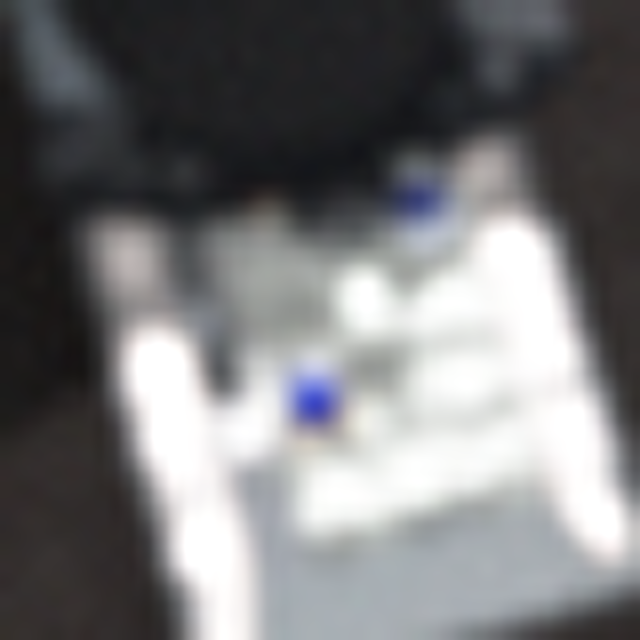

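Run:
```python
from h import *
im=manip.get_image("scene"); st()
f=im["frame"].astype(float)
for _ in range(4): f+=manip.get_image("scene")["frame"]
f/=5; st()
f=np.clip((f-20)*1.6,0,255).astype(np.uint8)
a=cv2.resize(f[140:175,222:257,::-1].copy(),(700,700),interpolation=cv2.INTER_CUBIC); cv2.imwrite("pics/v.png",a)
```

```text
t31.67 [581.5  35.4  72.7] yaw6.28 tilt0.01 F [-0.2  0.2 -0.3] M [-0.06  0.03  0.02] op0.3 j [ 0.4   0.33 -0.37 -0.   -0.88  1.28]
t31.87 [581.4  35.4  72.6] yaw6.28 tilt0.00 F [-1.2  0.1 -0.3] M [ 0.   -0.01  0.01] op-0.1 j [ 0.4   0.33 -0.37 -0.   -0.88  1.28]
```

View pics/v.png

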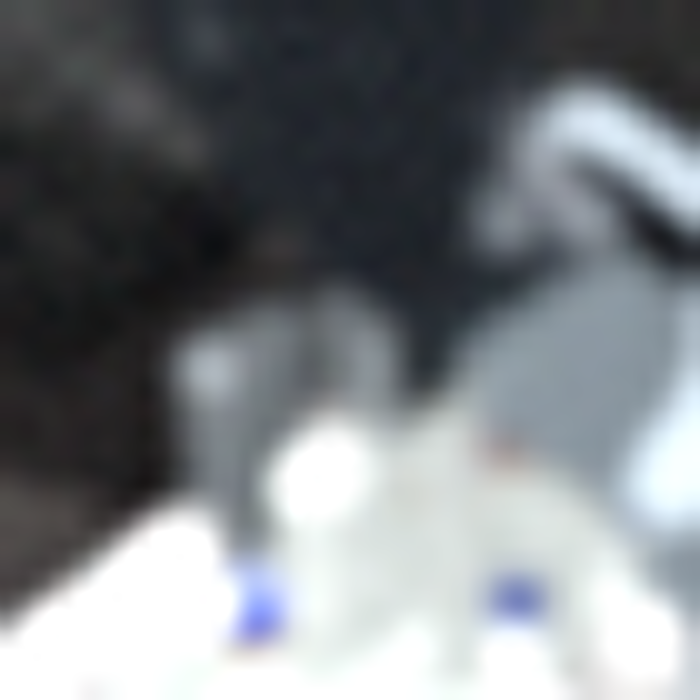

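{"fn": "apply_moves", "kwargs": {
  "steps": "0 0 -0.1 0 0 0 255;0 0 -0.1 0 0 0 255;0 0 0 0 0 0 255"
}}

```text
t: 32.12
tool_pos: [581.6, 35.4, 74.9]
tool_rot: [-3.137, -0.172, -0.001]
contact_force: [-0.2, 0.3, 0.5]
opening: 0.0
```

Run:
```python
from h import *
st()
```

```text
t32.12 [581.6  35.4  74.9] yaw6.28 tilt0.02 F [-0.2  0.3  0.5] M [ 0.03 -0.02 -0.01] op0.0 j [ 0.4   0.32 -0.36  0.   -0.88  1.28]
```

No weight on a 2 mm lift, so the rack really is not gripped. I'll raise straight up and look at it unobstructed.

{"fn": "apply_moves", "kwargs": {
  "steps": "0 0 -0.5 0 0 0 255;0 0 -1 0 0 0 255;0 0 -2 0 0 0 255;0 0 -3 0 0 0 255;0 0 -3 0 0 0 255;-2 -2 0 0 0 0 255;-4 0 0 0 0 0 255;-4 0 0 0 0 0 255"
}}

```text
t: 32.78
tool_pos: [479.5, 44.8, 170.4]
tool_rot: [-3.136, -0.172, -0.002]
contact_force: [-0.8, 0.7, 1.4]
opening: -0.1
```

{"fn": "apply_moves", "kwargs": {
  "steps": "-3.5 -2 0 0 0 0 180;-2 -3 0 0 0 0 180;0 -3.5 0 0 0 0 180;0 -3.5 0 0 0 0 180;0 -3.5 0 0 0 0 180;0 -3 0 0 0 0 180"
}}

```text
t: 33.28
tool_pos: [404.6, 224.5, 171.3]
tool_rot: [-3.135, -0.173, -0.003]
contact_force: [1.3, 0.4, 0.1]
opening: 25.4
```

Run:
```python
from h import *
st()
D=(593.7,45.5,6.4)
S=[];T=[]
for i in range(4):
    S.append(manip.get_image("scene"));T.append(manip.get_image("top"))
for L,n,box,k in ((S,"w_s",(210,140,60,50),13),(T,"w_t",(195,170,50,50),12)):
    f=np.mean([i["frame"].astype(float) for i in L],0); im=L[-1]; im["frame"]=np.clip((f-40)*1.15,0,255).astype(np.uint8); np.save(n+".npy",im,allow_pickle=True)
    crop(im,box,k,f"pics/{n}0.png")
    old=np.load(("scene2" if n=="w_s" else "top2")+".npy",allow_pickle=True).item()
    old["frame"]=np.clip((old["frame"].astype(float)-40)*1.15,0,255).astype(np.uint8); crop(old,box,k,f"pics/{n}old.png")
```

```text
t33.28 [404.6 224.5 171.3] yaw6.32 tilt0.16 F [1.3 0.4 0.1] M [-0.06 -0.1   0.03] op25.4 j [ 0.93  0.03 -0.49  0.   -1.05  0.75]
```

View pics/w_s0.png

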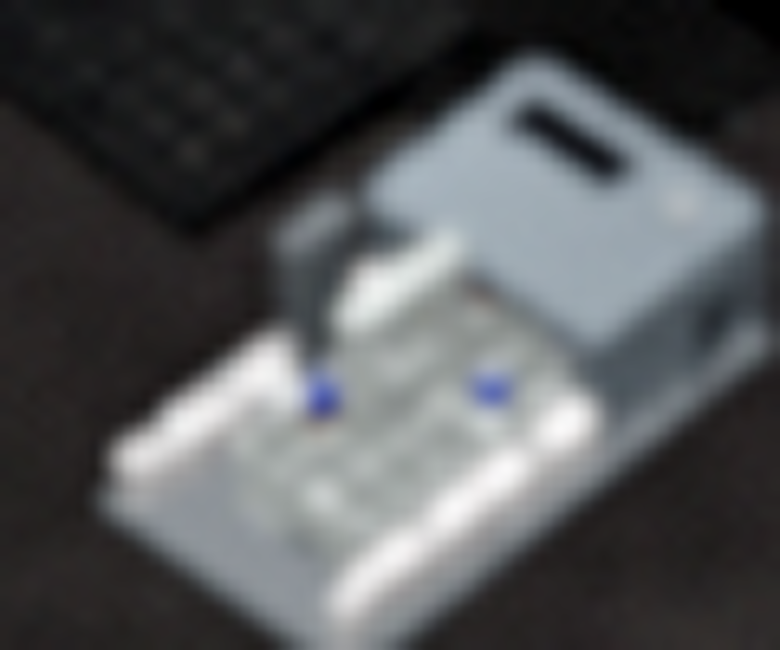

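View pics/w_t0.png

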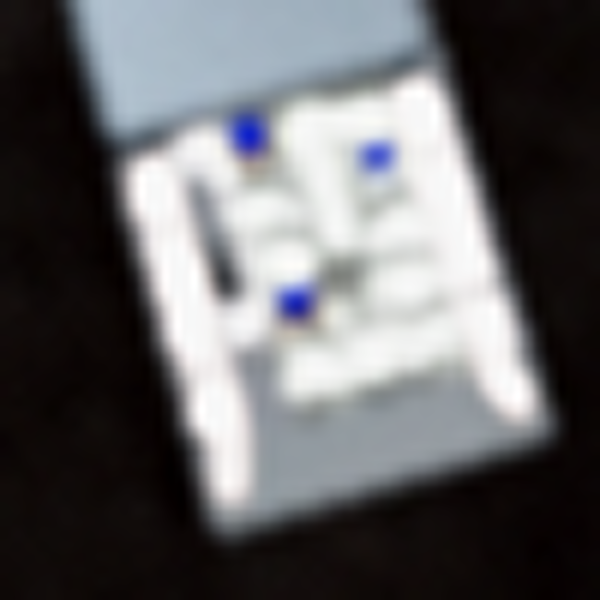

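View pics/w_told.png

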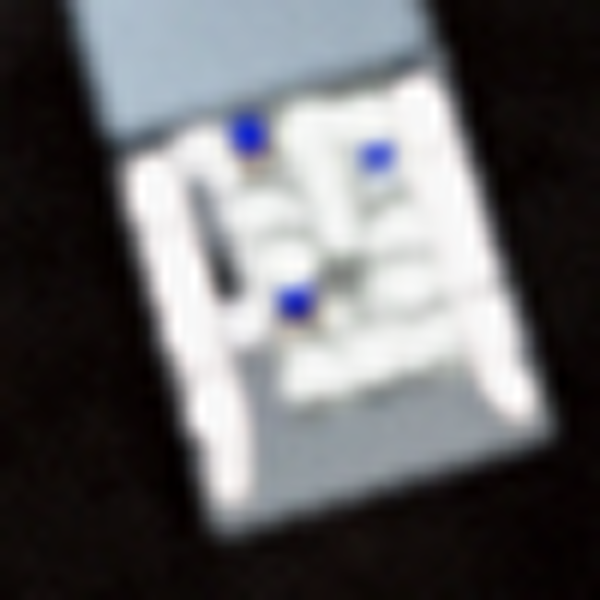

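Run:
```python
from h import *
T=np.load("w_t.npy",allow_pickle=True).item();S=np.load("w_s.npy",allow_pickle=True).item()
D=(593.7,45.5,6.4); c,s=np.cos(np.radians(6.4)),np.sin(np.radians(6.4))
def dk(im,o,k,u,v,z):
    w=U(im,[[u/k-.5+o[0],v/k-.5+o[1]]],z)[0]; d=w[:2]-D[:2]; return w.round(1)[:2],np.round([c*d[0]+s*d[1],-s*d[0]+c*d[1]],1)
for n,u,v,z in (("strip rear",342,235,98),("strip front",302,105,98),("cap1",248,135,45),("cap2",377,157,45),("cap3",295,303,45),("rackRL",285,400,38),("rackRR",465,350,38),("railL end",232,490,28),("railRend",515,410,28)):
    print(n,dk(T,(195,170),12,u,v,z))
for n,u,v,z in (("white rear",345,330,98),("white front",460,250,98),("bar grip rear",280,240,98),("bargrip front",350,200,98),("cap3",322,398,45),("cap2",492,390,45)):
    print("S",n,dk(S,(210,140),13,u,v,z))
# initial rack: cap positions in rack frame
for nm,im in (("top0",None),):pass
```

```text
strip rear (array([556.9,  32.8]), array([-38. ,  -8.5]))
strip front (array([602.7,  38.4]), array([ 8.1, -8.1]))
cap1 (array([614.7,  60.3]), array([22.5, 12.4]))
cap2 (array([598.8,  19.4]), array([  2.2, -26.5]))
cap3 (array([554. ,  54.2]), array([-38.5,  13.1]))
rackRL (array([524. ,  63.1]), array([-67.3,  25.3]))
rackRR (array([529.5,   2.1]), array([-68.6, -36. ]))
railL end (array([499.9,  85.8]), array([-88.7,  50.5]))
railRend (array([509. , -10.4]), array([-90.4, -46.2]))
S white rear (array([550.5,  30.2]), array([-44.6, -10.4]))
S white front (array([602. ,  33.5]), array([  6.9, -12.8]))
S bar grip rear (array([560.9,  76.1]), array([-29.2,  34.1]))
S bargrip front (array([589.9,  75.3]), array([-0.4, 30. ]))
S cap3 (array([556.4,  52.4]), array([-36.3,  11. ]))
S cap2 (array([601. ,  17.9]), array([  4.2, -28.3]))
```

The rack has not moved, and its grip strip unprojects to a centre of about (580, 35.6), which is where I closed. I'll go down again a little lower, and feel for the grip before closing.

{"fn": "apply_moves", "kwargs": {
  "steps": "1.9 2.5 0 0 0 0 180;1.9 2.6 0 0 0 0 180;1.9 2.6 0 0 0 0 180;1.9 2.6 0 0 0 0 180;1.9 2.6 0 0 0 0 180;1.9 2.6 0 0 0 0 180;1.9 2.5 0 0 0 0 180;1.9 2.0 0 0 0 0 180"
}}

```text
t: 34.35
tool_pos: [578.6, 37.0, 169.8]
tool_rot: [3.137, 0.169, 0.0]
contact_force: [-1.1, 0.8, -0.9]
opening: 24.7
```

{"fn": "apply_moves", "kwargs": {
  "steps": "0 0 1 0 0 0 180;0 0 1.5 0 0 0 180;0 0 1.5 0 0 0 180;0 0 1 0 0 0 180;0 0 0.5 0 0 0 180;0 0 0 0 0 0 180;0 0 0 0 0 0 180"
}}

```text
t: 34.93
tool_pos: [578.1, 40.0, 115.1]
tool_rot: [3.137, 0.172, 0.0]
contact_force: [0.4, -0.2, 0.5]
opening: 24.8
```

Run:
```python
from h import *
st(); plan([(580.3,35.4,68,6.3,1)])
```

```text
t34.93 [578.1  40.  115.1] yaw6.29 tilt0.02 F [ 0.4 -0.2  0.5] M [-0.03 -0.04 -0.04] op24.8 j [ 0.41  0.28 -0.32  0.   -0.97  1.27]
0.17 0.48 4.71 0 0 -0.01
--
```

{"fn": "apply_moves", "kwargs": {
  "steps": "0.2 0.25 0 0 0 0 180;0 0.25 0 0 0 0 180;0 0 0.6 0 0 0 180;0 0 0.5 0 0 0 180;0 0 0 0 0 0 180;0 0 0 0 0 0 180"
}}

```text
t: 35.43
tool_pos: [580.0, 35.2, 103.1]
tool_rot: [3.137, 0.172, -0.002]
contact_force: [0.1, -0.3, 0.2]
opening: 25.1
```

{"fn": "apply_moves", "kwargs": {
  "steps": "0 0 0.6 0 0 0 180;0 0 0.6 0 0 0 180;0 0 0.6 0 0 0 180;0 0 0.6 0 0 0 180;0 0 0.6 0 0 0 180;0 0 0.5 0 0 0 180;0 0 0 0 0 0 180"
}}

```text
t: 36.02
tool_pos: [579.6, 35.0, 67.2]
tool_rot: [3.136, 0.172, -0.003]
contact_force: [-0.8, -0.5, -1.4]
opening: 25.0
```

Run:
```python
from h import *
st()
L=[manip.get_image("scene") for _ in range(3)]; im=L[-1]
im["frame"]=np.clip((np.mean([i["frame"].astype(float) for i in L],0)-20)*1.4,0,255).astype(np.uint8)
s,p,th,_=pose()
crop(im,(215,130,50,45),14,"pics/x.png"); 
print(((P(im,[p,p+[0,0,30]])-[215,130]+.5)*14).round())
```

```text
t36.02 [579.6  35.   67.2] yaw6.26 tilt0.12 F [-0.8 -0.5 -1.4] M [ 0.05  0.02 -0.05] op25.0 j [ 0.4   0.33 -0.37 -0.   -0.87  1.28]
[[370. 507.]
 [368. 438.]]
```

View pics/x.png

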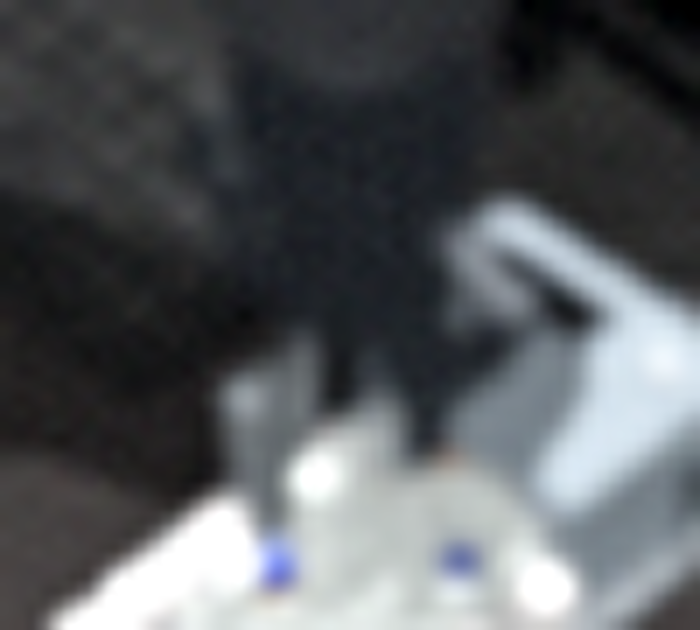

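The pads look like they reach less far down than I assumed, so last time they may have closed just over the top of the grip. I'll go 9 mm lower, which still clears the vials (tops at 45), and close.

{"fn": "apply_moves", "kwargs": {
  "steps": "0 0 0.3 0 0 0 180;0 0 0.3 0 0 0 180;0 0 0.3 0 0 0 180;0 0 0 0 0 0 180"
}}

```text
t: 36.5
tool_pos: [580.0, 35.2, 59.0]
tool_rot: [3.137, 0.172, -0.001]
contact_force: [0.1, 0.6, -0.4]
opening: 25.4
```

{"fn": "apply_moves", "kwargs": {
  "steps": "0 0 0 0 0 0 210;0 0 0 0 0 0 225;0 0 0 0 0 0 235;0 0 0 0 0 0 245;0 0 0 0 0 0 255;0 0 0 0 0 0 255;0 0 0 0 0 0 255",
  "force": 40
}}

```text
t: 37.08
tool_pos: [580.5, 35.6, 59.8]
tool_rot: [-3.137, -0.172, -0.0]
contact_force: [-1.2, 3.6, 0.8]
opening: 8.9
```

Run:
```python
from h import *
st()
```

```text
t37.08 [580.5  35.6  59.8] yaw6.29 tilt0.02 F [-1.2  3.6  0.8] M [ 1.41  0.62 -0.  ] op8.9 j [ 0.4   0.34 -0.38 -0.   -0.85  1.28]
```

The grip holds this time (opening 8.9). Now I'll push home in small steps.

{"fn": "apply_moves", "kwargs": {
  "steps": "0.2 -0.05 0 0 0 0 255;0.2 0 0 0 0 0 255;0 0 0 0 0 0 255",
  "force": 60
}}

```text
t: 37.33
tool_pos: [583.5, 36.1, 59.7]
tool_rot: [3.137, 0.172, -0.003]
contact_force: [-5.0, 3.5, 4.5]
opening: 8.2
```

{"fn": "apply_moves", "kwargs": {
  "steps": "0.2 0 0 0 0 0 255;0.2 0 0 0 0 0 255;0 0 0 0 0 0 255"
}}

```text
t: 37.58
tool_pos: [587.0, 36.5, 59.8]
tool_rot: [3.137, 0.172, -0.004]
contact_force: [-7.1, 2.7, 5.8]
opening: 7.9
```

Run:
```python
from h import *
st()
```

```text
t37.58 [587.   36.5  59.8] yaw6.27 tilt0.15 F [-7.1  2.7  5.8] M [1.46 2.61 0.04] op7.9 j [ 0.39  0.35 -0.36 -0.   -0.86  1.29]
```

{"fn": "apply_moves", "kwargs": {
  "steps": "0.15 0 0 0 0 0 255;0 0 0 0 0 0 255"
}}

```text
t: 37.75
tool_pos: [588.2, 36.6, 59.8]
tool_rot: [3.137, 0.172, -0.005]
contact_force: [-8.6, 2.8, 8.3]
opening: 8.2
```

{"fn": "apply_moves", "kwargs": {
  "steps": "0.15 0 0 0 0 0 255;0 0 0 0 0 0 255"
}}

```text
t: 37.92
tool_pos: [589.4, 36.7, 59.8]
tool_rot: [3.136, 0.172, -0.005]
contact_force: [-7.6, 4.5, 9.3]
opening: 8.2
```

{"fn": "apply_moves", "kwargs": {
  "steps": "0.15 0 0 0 0 0 255;0 0 0 0 0 0 255"
}}

```text
t: 38.08
tool_pos: [590.5, 36.9, 59.8]
tool_rot: [3.136, 0.172, -0.006]
contact_force: [-10.3, 4.3, 9.5]
opening: 8.2
```

Run:
```python
from h import *
st()
```

```text
t38.08 [590.5  36.9  59.8] yaw6.27 tilt0.23 F [-10.3   4.3   9.5] M [1.64 3.77 0.02] op8.2 j [ 0.39  0.36 -0.35 -0.   -0.86  1.29]
```

{"fn": "apply_moves", "kwargs": {
  "steps": "0.15 0 0 0 0 0 255;0 0 0 0 0 0 255"
}}

```text
t: 38.25
tool_pos: [590.5, 36.8, 59.8]
tool_rot: [3.136, 0.171, -0.01]
contact_force: [-16.3, 5.8, 15.0]
opening: 8.1
```

{"fn": "apply_moves", "kwargs": {
  "steps": "0.15 0 0 0 0 0 255;0 0 0 0 0 0 255"
}}

```text
t: 38.42
tool_pos: [590.6, 36.8, 59.8]
tool_rot: [3.136, 0.171, -0.014]
contact_force: [-21.7, 6.0, 20.8]
opening: 7.9
```

Run:
```python
from h import *
st()
L=[manip.get_image("scene") for _ in range(3)]; im=L[-1]
im["frame"]=np.mean([i["frame"].astype(float) for i in L],0).astype(np.uint8)
tp=manip.get_image("top"); st()
D=(593.7,45.5,6.4); r=tf(D,[(5,-8.5,0)])[0]
w=[(l+[0,0,8],cc) for l,cc in rackw((r[0],r[1],6.4))]
crop(im,(205,135,65,60),11,"pics/y_s.png",w); crop(tp,(190,160,60,60),10,"pics/y_t.png",w);crop(tp,(190,160,60,60),10,"pics/y_t0.png")
```

```text
t38.42 [590.6  36.8  59.8] yaw6.24 tilt0.51 F [-21.7   6.   20.8] M [ 2.46  7.77 -0.02] op7.9 j [ 0.39  0.36 -0.35 -0.   -0.87  1.29]
t38.62 [590.6  36.8  59.9] yaw6.24 tilt0.49 F [-21.7   6.9  19.8] M [ 2.4   7.63 -0.05] op8.0 j [ 0.39  0.36 -0.35 -0.   -0.87  1.29]
```

View pics/y_s.png

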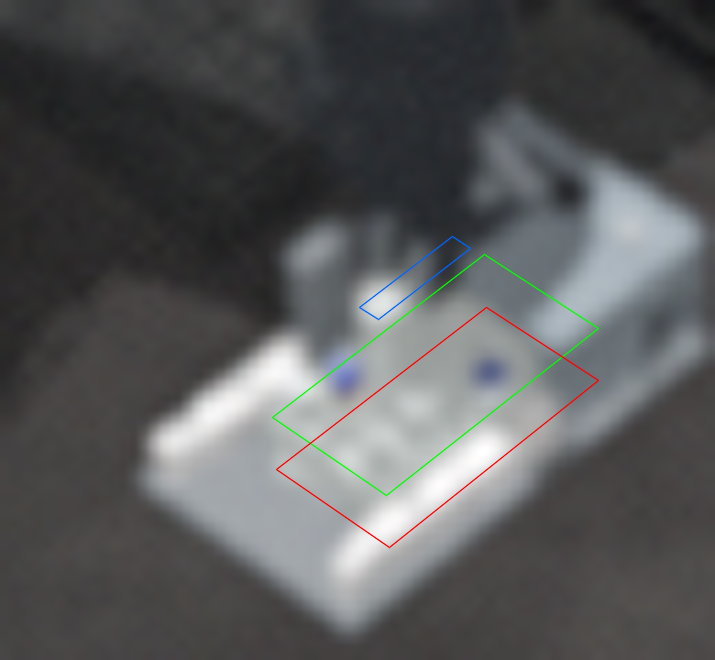

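View pics/y_t.png

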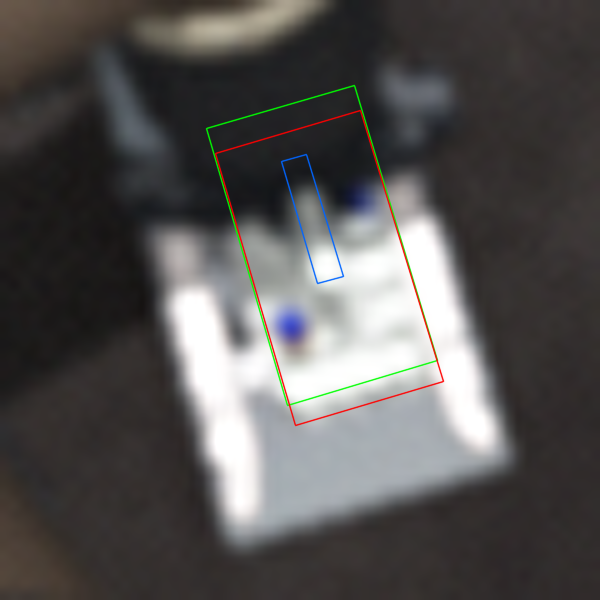

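View pics/y_t0.png

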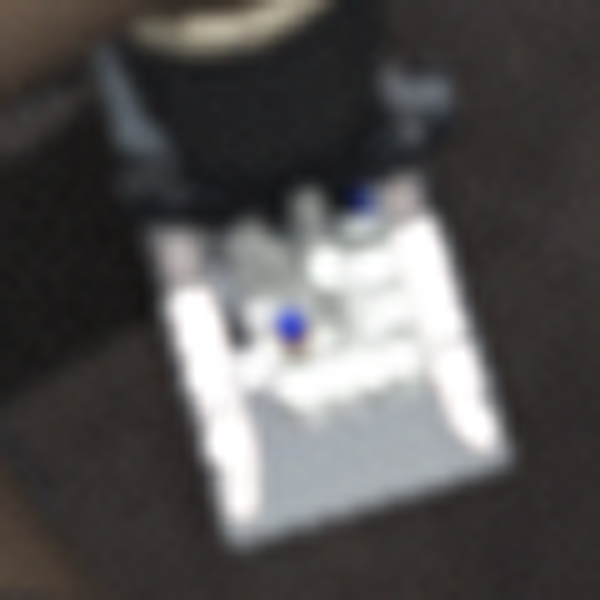

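At TCP x = 590.5 the motion stalled while the force rose, exactly 10 mm past plunger contact, so the rack is flush. I'll ease the push slightly and let it settle.

{"fn": "apply_moves", "kwargs": {
  "steps": "-0.1 0 0 0 0 0 255;0 0 0 0 0 0 255;0 0 0 0 0 0 255;0 0 0 0 0 0 255;0 0 0 0 0 0 255;0 0 0 0 0 0 255"
}}

```text
t: 39.12
tool_pos: [590.6, 36.8, 59.8]
tool_rot: [3.136, 0.171, -0.011]
contact_force: [-16.6, 5.7, 16.8]
opening: 7.9
```

Run:
```python
from h import *
st()
sc=manip.get_image("scene"); tp=manip.get_image("top"); st()
crop(sc,(120,110,170,130),4,"pics/z_s.png"); crop(tp,(100,130,240,130),3,"pics/z_t.png")
print([[(n,d["conf"],U(im,d["xy"],0).round(0)[0][:2].tolist()) for n in("jar_amber","jar_clear","measuring_cylinder") for d in manip.tip_of(c,n)[:1]] for c,im in(("scene",sc),("top",tp))])
st()
```

```text
t39.12 [590.6  36.8  59.8] yaw6.25 tilt0.40 F [-16.6   5.7  16.8] M [ 2.18  6.31 -0.04] op7.9 j [ 0.39  0.36 -0.35 -0.   -0.87  1.29]
t39.22 [590.6  36.8  59.8] yaw6.25 tilt0.40 F [-16.9   6.8  16.7] M [2.18 6.3  0.04] op8.2 j [ 0.39  0.36 -0.35 -0.   -0.87  1.29]
[[('jar_amber', 0.58, [488.0, 409.0]), ('jar_clear', 0.69, [421.0, 438.0]), ('measuring_cylinder', 0.48, [630.0, -207.0])], [('jar_amber', 0.84, [499.0, 408.0]), ('jar_clear', 0.77, [430.0, 420.0]), ('measuring_cylinder', 0.47, [645.0, -200.0])]]
t39.52 [590.6  36.8  59.8] yaw6.25 tilt0.40 F [-16.2   6.1  16.5] M [2.16 6.27 0.  ] op8.2 j [ 0.39  0.36 -0.35 -0.   -0.87  1.29]
```

View pics/z_s.png

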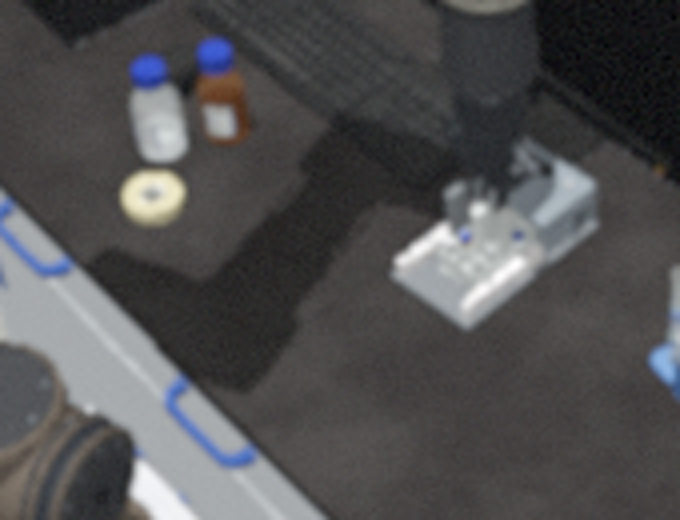

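The rack is steady on the stops with about 16 N of push. The bar and vials are in place and the bottles stand where they were. I'm handing the job in.

Run:
```python
from h import *
print(manip.job_done()); st()
```

```text
the job is handed in; nothing more can be done
None
the job is handed in; nothing more can be done
```

The rack is docked and pressed flush on the stop pads, the filler bar is in the left gap and let go, and I handed the job in at about 39.5 s. No verdict was reported, so success rests on my own last checks.

What I did:
- **Rack:** I lowered it over the rib, used contact with the right rail to find its position, and slid it under the hood until it met the plunger.
- **Filler bar:** I slid it into the left gap until its nose touched the back wall, then released it.
- **Final push:** I regripped the rack and pushed it 10 mm further in.

What the last checks showed:
- **Flush:** the motion stopped exactly 10 mm past plunger contact while the force kept rising. It then held steady at about 16 N push and 8 mm finger opening, and the picture overlay agrees with the flush position.
- **Filler bar:** its grip showed at the fully-in position, unchanged by the final push.
- **Vials and bystanders:** the vials visible past the gripper stood upright; the rest were hidden from view. The bottles and cylinder read within about 20 mm of their starting positions, which is the scatter of the detections.

What failed or disagreed:
- **First regrip:** the first attempt to regrip the rack closed on nothing and nothing moved. The fingers were probably too high, and regripping with the tool about 13 mm lower held.
- **Wall contact:** the bar met the back wall about 5 mm later than my estimate of its place in the gripper.
- **Extra load:** the final push also carries about 16 N downward and 6 N sideways, well within the limits.

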